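Find the high spot of a camshaft's pump eccentric

ROBOT

A 7-joint arm with a two-finger parallel gripper is mounted at the origin on the work surface. World frame = base frame: x ahead of the robot, y to its left, z up, the work surface at z = 0. Lengths are in m, angles in rad, forces in N, time in s.
With the tool pointing down it reaches from about 0.35 to 0.9 m from the base axis. Payload 8.1 kg.
Tool frame: the origin (TCP) lies midway between the tips of the shut fingers; the grasp point (between the pads) lies 19 mm behind it; z points along the fingers, y is the direction in which the jaws open and shut (so a half turn about z gives the same grasp; the last joint's range is limited). The gripper opens to 85 mm and grips with 20 to 120 N. Pads are 22 mm wide; open, the fingers measure 114 mm over their backs; the gripper's body (76 mm by 85 mm) begins 54 mm behind the grasp point. The pads swing forward as they close: fully open they stand 13 mm farther back than shut.
Start: joints at [-1.453, 0.434, 0.025, 1.573, -0.012, 1.134, -0.075], TCP at [0.137, 0.61, 0.231] pointing down, gripper open.
Joint ranges: [-2.62, 2.62], [-0.44, 2.09], [-1.27, 1.32], [0.08, 2.57], [-1.32, 4.46], [0.12, 2], [-2.74, 2.74]. Speed limits (rad/s): [2.22, 2.22, 3.01, 3.01, 3.14, 3.14, 3.14].

INTERFACE

Orientations are given as a unit quaternion [x, y, z, w].
In Python, from workcell import monitor, capture, calibration, bot gives the robot as it stands. The module is installed in compiled form; this text tells all that it offers.
- The arm moves only by the tool step_arm, never from a script. Its argument "deltas" is a list of rows, each a list of 7 numbers: the shift along the world's x, y, z in mm, then the turn, a rotation vector about the world's x, y, z in degrees, then the closure, from -1 (fully open) to 1 (shut), so that 0 is half open. A call has 1 to 20 rows; each row shifts and turns the pose as measured when the row begins; what a row does not reach is not made up. A row lasts 1/10 s, in which the tool goes at most 50 mm and 8.59 degrees, less where a joint would pass 70% of its speed; a pose out of reach is approached as far as the arm can. A call is refused whole if a number of a shift passes 50 or a number of a turn 8.59, either way. A call with a gripper value outside its range is refused whole. The fingers move at their own pace and stop on an object; "squeeze" is the grip in N (left out, the last holds). Time passes only in rows, so rows that do not move let the fingers close. It gives the time, the measured TCP pose, the force and the opening at its end, in the units of the state.
- monitor.state(): the state, without advancing time (a new reading comes with each control period).
- capture(name): name is "side" or "top" or "wrist"; returns the picture (420x560x3 uint8, blue, green, red); there is no depth.
- calibration(name): a dict with "fx", "fy", "cx", "cy" (pixels), "T" (4x4, takes a point from camera to world coordinates); the wrist camera has in their place "mount" (4x4, takes a point from camera to tool coordinates, whose origin is the TCP and whose axes are the flange's). Camera axes: x right, y down, z forward; pixel columns grow to the right and rows downward; lengths in m; the calibration is good to about 2 mm. A picture is of the moment at which its call begins: read the wrist's pose just before it. calibration takes no time and is no camera call.
- bot.sign_off(): hands the job in, once; it reports no verdict.
The state is a dict: "clock": time; "q": joint angles; "joint_vel": joint speeds; "tau": joint torques, N m; "eef_pos": TCP position; "orientation": TCP orientation; "force": force on the tool from outside, world axes, zero at the start; "moment": the same for the moment, N m; "grip_width": finger opening in m.
Only numpy, scipy, OpenCV 4.12 (cv2) and the standard library are available. Lean on these libraries where they do the work, as an engineer would, in place of code of your own. Each camera call takes 0.05 s, during which the arm holds its last target. There are 200 camera calls.

TASK

Check the pump eccentric of the camshaft lying in the V-blocks: slide the dial indicator's arm down its post until the plunger stands on the eccentric, pushed in about half its travel. Then turn the camshaft in the V-blocks (its sprocket is the place to hold it), watching for the highest reading, and leave it at rest with the eccentric's high spot under the plunger, the plunger still pressed on it. Work gently: neither lift the shaft out of the V-blocks nor lean on it, do not run the plunger to the end of its travel, and leave the other parts on the bench alone.

Things in the scene. Friction and masses are not known exactly. Their poses are not given: they have to be found in the camera images.
- stand: Runout stand, fixed: grey cast base (x -60..190, y -105..105 mm, top 25 mm up) with two steel V-blocks at y = -80 and 80 mm (70 mm wide, 26 mm deep in y, tops 85 mm up, 90 degree V) and a post (20 mm dia, top 215 mm up) at x = 160, y = -30 mm. Origin on the bench below the middle of the camshaft; z up, y along the camshaft to its sprocket, x to the post.
- camshaft: Steel camshaft, about 1 kg, loose in the V-blocks, 250 mm long along its own y; origin on its axis midway between the V-blocks, 76.8 mm above the bench; x and z turn with it. 28 mm oiled journals; two 38 mm thrust collars beside the +y V-block leave it about 2 mm of play each way along y. It turns easily, against the V-blocks' friction only, and stays where it is left.
- sprocket (a point): Centre of the chain sprocket, on the camshaft's axis at its +y end (y = 128 mm): flat steel disc 12 mm thick, 89 mm dia (94 over the teeth). Its rim can be pinched from above by the two flat faces; 29 mm free to the V-block, 22 mm to the near collar; bolt head and washer (30 mm dia) stand out 11 mm on the outer face. Axes as camshaft.
- ecc_axis (a point): Point on the camshaft's axis (y = -30 mm) amid the pump eccentric, straight below the plunger. The eccentric is a plain round disc, 44 mm dia, 22 mm wide, set 4 mm off the axis: its surface is 18 mm (low spot) to 26 mm (high spot) from here. Where round the shaft its high spot lies differs each time and is not in any pose: find it with the indicator. Axes as camshaft.
- bar_grip (a point): Where to hold the indicator's arm: an aluminium bar, level along the stand's x, 18 mm wide (y), 16 mm high, free for 90 mm between dial and post. This point is in the bar's mid-height, 85 mm from the plunger's axis and 75 mm from the post's. Axes as the stand. Grip from above, a finger on either side.
- plunger_tip (a point): Lowest point of the indicator's plunger (8 mm rod, round tip of 3 mm radius), at rest 36 mm below bar_grip's height. Straight above sits the dial, 58 mm dia, face up, 28 mm above bar_grip's height; its needle's long end points to the stand's -x at 0 and turns clockwise seen from above, one turn for 20 mm.
- slide_arm (a joint): How far (m) the indicator's arm is slid down its post: 0 raised, 0.07 lowest. Slides with about 9 N of friction (it weighs 4 N) and stays where it is left. At 0 the free plunger's tip is 135 mm above the bench.
- plunger (a joint): The indicator's reading: how far (m) the plunger is pushed in, 0 free to 0.020 at the end of its travel; the spring gives 1.2 N at 0, 2.4 N at the end. Grows as the arm is lowered onto the eccentric, and as a higher part of the eccentric comes under it. In contact the tip sinks in about 0.4 mm, so readings are that much low.
- piston: Bystander: aluminium piston, 80 mm dia, lying with its connecting rod, 170 mm long along its x, origin on the bench.
- bearing_cap: Bystander: dark steel main bearing cap with two bolts, 90 x 28 x 36 mm, origin on the bench.
- oil_bottle: Bystander: white plastic oil bottle, 56 mm dia, 140 mm high, origin on the bench.
- ring_spanner: Bystander: steel spanner 190 mm long, lying flat, origin on the bench.

How it is judged:
By the outcome, as a careful person would: the job done as asked, in the order asked, and still so for the second after the job is handed in, with the robot touching nothing.
It also fails if it takes over 72 s, if anything falls off the work surface, if the arm or the gripper's body presses on something with over 40 N, if the wrist force passes 120 N, or if a joint passes its speed limit or range.

## Working session

There is one attempt and no reset: what is moved stays moved. The work goes in short steps, Python scripts to look and compute and a tool call to move; the robot and the scene stay as the last step left them, time stands still between calls to the robot, and variables do not carry over. Pictures are saved under pics/ and viewed, about 8 in all and at most 12, crops included, and the job is handed in when it is done.

Besides the shell and the picture viewer there is one more tool, called after ">>>" as a command line: name --pt "numbers of a row" for each row, then --argument value for the rest. step_arm: Moves the arm, as the interface text tells. Its arguments: {"type":"object","properties":{"deltas":{"type":"array"},"squeeze":{"type":"number"}},"required":["deltas"]}

```bash
mkdir -p pics
cat > h.py <<'E'
import numpy as np, cv2
from workcell import monitor, capture, calibration, bot
from scipy.spatial.transform import Rotation as R
def snap(n,f):
    im=capture(n); cv2.imwrite(f'pics/{f}.png',im); return im
def ray(n,u,v,st=None):
    c=calibration(n)
    if n=='wrist':
        T=np.eye(4);T[:3,:3]=R.from_quat(st['orientation']).as_matrix();T[:3,3]=st['eef_pos'];T=T@c['mount']
    else: T=c['T']
    d=T[:3,:3]@np.array([(u-c['cx'])/c['fx'],(v-c['cy'])/c['fy'],1]);return T[:3,3],d
def onz(n,u,v,z,st=None):
    o,d=ray(n,u,v,st);return o+d*(z-o[2])/d[2]
def proj(n,p,st=None):
    c=calibration(n)
    if n=='wrist':
        T=np.eye(4);T[:3,:3]=R.from_quat(st['orientation']).as_matrix();T[:3,3]=st['eef_pos'];T=T@c['mount']
    else: T=c['T']
    q=np.linalg.inv(T)@np.append(p,1);return np.array([c['fx']*q[0]/q[2]+c['cx'],c['fy']*q[1]/q[2]+c['cy']])
E
python3 - <<'E'
from h import *
np.set_printoptions(precision=4,suppress=True)
a=snap('top','t0');b=snap('side','s0')
for n in('top','side'):
    c=calibration(n);print(n,c['fx'],c['fy'],c['cx'],c['cy'],c['T'])
print(calibration('wrist'));print(monitor.state())
E
```

```text
top 398.93793374850645 398.93793374850645 271.3864684979109 208.11134362472887 [[ 0.0102 -0.9871  0.1598  0.4104]
 [-0.9999 -0.0094  0.0057  0.0356]
 [-0.0042 -0.1599 -0.9871  1.1231]
 [ 0.      0.      0.      1.    ]]
side 400.9291081077409 400.9291081077409 285.17412437565434 209.27910631419758 [[-0.9619 -0.1804  0.2053  0.3903]
 [-0.273   0.6682 -0.6921  0.6319]
 [-0.0124 -0.7218 -0.692   0.7202]
 [ 0.      0.      0.      1.    ]]
{'fx': 361.29136345270206, 'fy': 361.29136345270206, 'cx': 275.8663698945166, 'cy': 206.60091328744383, 'mount': array([[-0.0003, -0.9644, -0.2646,  0.0673],
       [ 1.    , -0.0007,  0.0011,  0.0006],
       [-0.0013, -0.2646,  0.9644, -0.1437],
       [ 0.    ,  0.    ,  0.    ,  1.    ]])}
{'clock': 0.1, 'q': array([-1.4526,  0.4351,  0.025 ,  1.574 , -0.0115,  1.134 , -0.0751]), 'joint_vel': array([ 0.0005, -0.0021,  0.0007, -0.0011, -0.0005, -0.0008, -0.0003]), 'tau': array([  0.0035, -67.176 ,   1.028 , -31.6905,   0.0157,   0.0071,
         0.    ]), 'eef_pos': array([0.1369, 0.6094, 0.2306]), 'orientation': array([ 0.1102,  0.9939, -0.0007,  0.    ]), 'force': array([ 0.1414,  0.6833, -0.5343]), 'moment': array([ 0.0197, -0.0503, -0.0649]), 'grip_width': 0.08564337724117206}
```

View pics/t0.png

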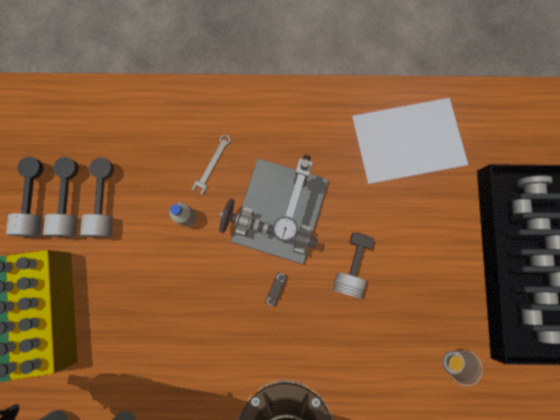

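View pics/s0.png

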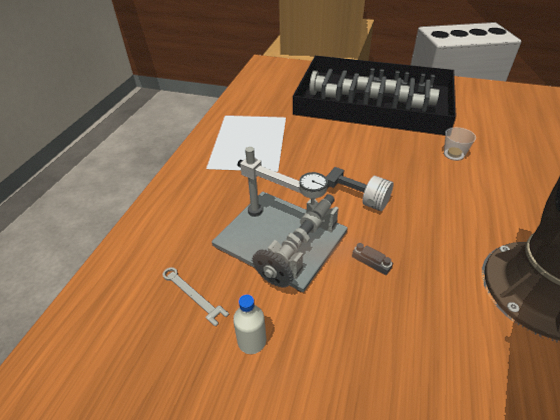

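The top view shows the stand with its dial at about (285,230), the post at (305,160), the sprocket at (227,215) and the bottle at (180,213). The needle reads near 0. Next I'll measure the stand pose.

```bash
cat > a.py <<'E'
from h import *
np.set_printoptions(precision=4,suppress=True)
t=cv2.imread('pics/t0.png');hsv=cv2.cvtColor(t,cv2.COLOR_BGR2HSV)
roi=np.zeros(t.shape[:2],np.uint8);roi[140:275,210:340]=255
m=cv2.inRange(hsv,(0,0,0),(180,95,255))&roi
m=((hsv[...,1]<110)|(hsv[...,0]>30)).astype(np.uint8)*255&roi
m=cv2.morphologyEx(m,cv2.MORPH_OPEN,np.ones((3,3)))
cs,_=cv2.findContours(m,0,1);c=max(cs,key=cv2.contourArea);h=cv2.convexHull(c)
print('hull',cv2.approxPolyDP(h,3,True)[:,0].tolist())
for n,box in(('top',(205,255,260,315)),('side',(160,205,290,340))):
    im=cv2.imread(f'pics/{n[0]}0.png');s=cv2.cvtColor(im,cv2.COLOR_BGR2HSV)
    w=((s[...,2]>195)&(s[...,1]<40)).astype(np.uint8)*255;r=np.zeros_like(w);y0,y1,x0,x1=box;r[y0:y1,x0:x1]=w[y0:y1,x0:x1]
    cs,_=cv2.findContours(r,0,1);c=max(cs,key=cv2.contourArea);e=cv2.fitEllipse(cv2.convexHull(c));print(n,e,onz(n,*e[0],.199))
for n,u,v,z in(('top',306,159,.215),('side',250.5,149,.215),('top',258,160,.025),('top',328,180,.025),('top',304,263,.025),('top',232,240,.025),('side',346,233,.025),('side',213,242,.025)):
    print(n,u,v,onz(n,u,v,z))
E
python3 a.py; python3 -c "
import cv2
a=cv2.imread('pics/t0.png')[140:275,160:340];b=cv2.imread('pics/s0.png')[140:295,205:355]
a=cv2.resize(a,(400,300),interpolation=2);b=cv2.resize(b,(400,413),interpolation=2)[:,:]
a=cv2.copyMakeBorder(a,0,113,0,0,0)
cv2.imwrite('pics/c0.png',cv2.hconcat([a,b]))"
```

```text
hull [[327, 179], [316, 245], [303, 263], [235, 243], [220, 231], [220, 213], [257, 159], [308, 157]]Traceback (most recent call last):
  File "a.py", line 13, in <module>
    cs,_=cv2.findContours(r,0,1);c=max(cs,key=cv2.contourArea);e=cv2.fitEllipse(cv2.convexHull(c));print(n,e,onz(n,*e[0],.199))
                                   ~~~^^^^^^^^^^^^^^^^^^^^^^^^
ValueError: max() iterable argument is empty
```

View pics/c0.png

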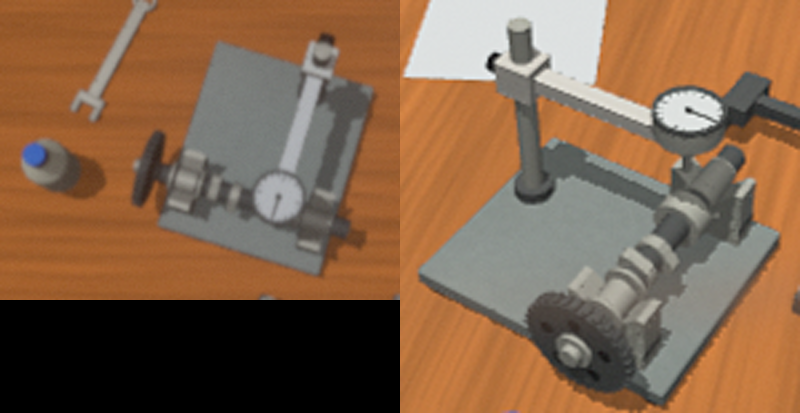

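The crops show the dial with its needle pointing to -x. The bar runs from dial to post, and the sprocket has five holes.

```bash
sed -i 's/>195/>160/' a.py; sed -i "s/^    cs,_=cv2.findContours(r,0,1);c=max/    cs,_=cv2.findContours(r,0,1)\n    c=max/" a.py; sed -i "s/(s\[...,1\]<40)/(s[...,1]<60)/" a.py; python3 a.py
```

```text
hull [[327, 179], [316, 245], [303, 263], [235, 243], [220, 231], [220, 213], [257, 159], [308, 157]]
top ((284.673095703125, 228.41632080078125), (19.00910186767578, 19.48508644104004), 66.5299072265625) [0.5125 0.0096 0.199 ]
side ((312.8732604980469, 181.1367950439453), (14.550880432128906, 23.967853546142578), 91.52455139160156) [0.5133 0.0169 0.199 ]
top 306 159 [ 0.6752 -0.0394  0.215 ]
side 250.5 149 [ 0.6641 -0.0351  0.215 ]
top 258 160 [0.7265 0.0815 0.025 ]
top 328 180 [ 0.67   -0.1168  0.025 ]
top 304 263 [ 0.4374 -0.0485  0.025 ]
top 232 240 [0.4982 0.1495 0.025 ]
side 346 233 [ 0.4363 -0.023   0.025 ]
side 213 242 [0.7281 0.0856 0.025 ]
```

>>> step_arm --pt "5 -10 30 0 0 0 -1" --pt "20 -30 20 0 0 -0.2 -1" --pt "24 -33 0 0 0 -0.2 -1" --pt "24 -33 0 0 0 -0.2 -1" --pt "24 -33 0 0 0 -0.2 -1" --pt "24 -33 0 0 0 -0.2 -1" --pt "24 -33 0 0 0 -0.2 -1" --pt "24 -33 0 0 0 -0.2 -1" --pt "24 -33 0 0 0 -0.2 -1" --pt "24 -33 0 0 0 -0.2 -1" --pt "24 -33 0 0 0 -0.2 -1" --pt "24 -33 0 0 0 -0.2 -1" --pt "24 -33 0 0 0 -0.2 -1" --pt "24 -33 0 0 0 -0.2 -1" --pt "24 -33 0 0 0 -0.2 -1" --pt "24 -33 0 0 0 -0.2 -1" --pt "24 -33 0 0 0 -0.2 -1" --pt "24 -33 0 0 0 -0.2 -1" --pt "24 -33 0 0 0 -0.2 -1" --pt "20 -20 0 0 0 0 -1"

```text
clock: 2.1
eef_pos: [0.5948, -0.0393, 0.2764]
orientation: [0.137, 0.991, -0.004, -0.003]
force: [-0.7, 0.2, 0.8]
grip_width: 0.0853
```

Run:
```python
from h import *
import json
st=monitor.state();im=snap('wrist','w1');json.dump({k:np.array(st[k]).tolist() for k in('eef_pos','orientation')},open('w1.json','w'))
for p in((.5125,.009,.199),(.594,-.015,.179)):print(proj('wrist',p,st))
```

```text
[317.56648434  63.09187174]
[309.5452174  198.75123786]
```

View pics/w1.png

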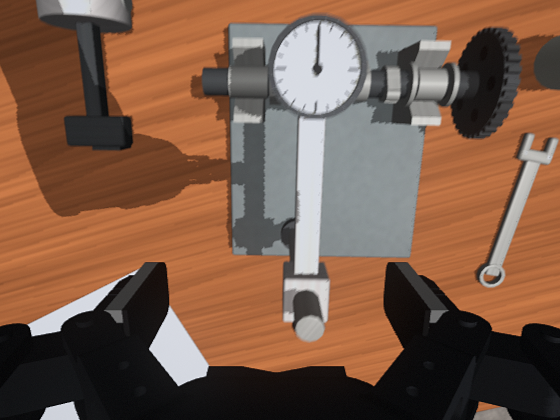

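The dial centre is at (317,68) and the needle points straight up, which is 0. The bar runs from (314,120) to (308,272), with the post top at (310,328) and the sprocket at (487,82).

```bash
cat > b.py <<'E'
from h import *
import json
np.set_printoptions(precision=4,suppress=True)
st=json.load(open('w1.json'));im=cv2.imread('pics/w1.png');s=cv2.cvtColor(im,cv2.COLOR_BGR2HSV)
w=((s[...,2]>150)&(s[...,1]<50)).astype(np.uint8)
P=[]
for v in range(135,260,5):
    r=np.where(w[v,285:340])[0]+285
    P.append([onz('wrist',r.min()-.5,v,.179,st),onz('wrist',r.max()+.5,v,.179,st)])
P=np.array(P);m=P.mean(1);print('width',np.linalg.norm(P[:,0]-P[:,1],axis=1).mean())
l=cv2.fitLine(m[:,:2].astype(np.float32),2,0,.01,.01).ravel();print('yaw',np.degrees(np.arctan2(l[1],l[0])),'ends',m[0],m[-1])
d=np.zeros_like(w);d[15:118,270:368]=((s[...,2]>120)&(s[...,1]<60))[15:118,270:368]
cs,_=cv2.findContours(d,0,1);e=cv2.fitEllipse(cv2.convexHull(max(cs,key=cv2.contourArea)));print(e);D=onz('wrist',*e[0],.199,st);print('dial',D)
print('post',onz('wrist',310,328,.215,st))
q=R.from_quat(st['orientation']).as_matrix();print(q)
for u,v in((474,82),(487,28),(480,137),(505,80)):print(onz('wrist',u,v,.0768,st))
for u,v in((229,24),(440,24),(412,256),(232,253)):print(onz('wrist',u,v,.025,st))
E
python3 b.py
```

```text
width 0.022992913812535386
yaw -19.84346 ends [0.5536 0.0004 0.179 ] [ 0.6337 -0.0275  0.179 ]
((316.5390625, 67.2440414428711), (86.19688415527344, 95.14608764648438), 16.628873825073242)
dial [0.5145 0.0079 0.199 ]
post [ 0.6681 -0.0368  0.215 ]
[[-0.9622  0.2721 -0.0074]
 [ 0.2722  0.9622 -0.0068]
 [ 0.0053 -0.0085 -0.9999]]
[0.556  0.1559 0.0768]
[0.5147 0.1727 0.0768]
[0.6062 0.1546 0.0768]
[0.5618 0.1827 0.0768]
[ 0.4382 -0.0448  0.025 ]
[0.4958 0.1573 0.025 ]
[0.7336 0.0863 0.025 ]
[ 0.673  -0.1162  0.025 ]
```

>>> step_arm --pt "1 12 0 0.4 -0.4 -0.6 -1" --pt "0 12 0 0 0 0 -1" --pt "0 0 -20 0 0 0 -1" --pt "0 0 -25 0 0 0 -1" --pt "0 0 -25 0 0 0 -1" --pt "0 0 -25 0 0 0 -1" --pt "0 0 -20 0 0 0 -1" --pt "0 0 -8 0 0 0 -1" --pt "0 0 0 0 0 0 -1"

```text
clock: 3.05
eef_pos: [0.5939, -0.0004, 0.1487]
orientation: [0.137, 0.991, 0.003, -0.001]
force: [0.1, -1.0, 0.3]
grip_width: 0.0854
```

>>> step_arm --pt "1 -8 1 0 0 0 -1" --pt "1 -6 1 0 0 0 -1" --pt "0 0 0 0 0 0 -1"

```text
clock: 3.35
eef_pos: [0.5971, -0.0138, 0.1536]
orientation: [0.136, 0.991, 0.003, 0.001]
force: [-1.1, -0.3, 0.4]
grip_width: 0.0854
```

```bash
cat w1.json
python3 - <<'E'
from h import *
import json
np.set_printoptions(precision=4,suppress=True)
st=monitor.state();im=snap('wrist','w2');json.dump({k:np.array(st[k]).tolist() for k in('eef_pos','orientation')},open('w2.json','w'))
print(st['eef_pos'],R.from_quat(st['orientation']).as_matrix(),st['joint_vel'])
E
```

```text
{"eef_pos": [0.5947564187240956, -0.039331496405466244, 0.276420109068539], "orientation": [0.13737499426064587, 0.9905064302914699, -0.0038567027918418526, -0.003201303908164652]}[ 0.5971 -0.0138  0.1536] [[-0.9631  0.2692  0.002 ]
 [ 0.2692  0.9631  0.0063]
 [-0.0003  0.0066 -1.    ]] [-0.0022 -0.011  -0.006  -0.0069  0.0024  0.0054 -0.0062]
```

View pics/w2.png

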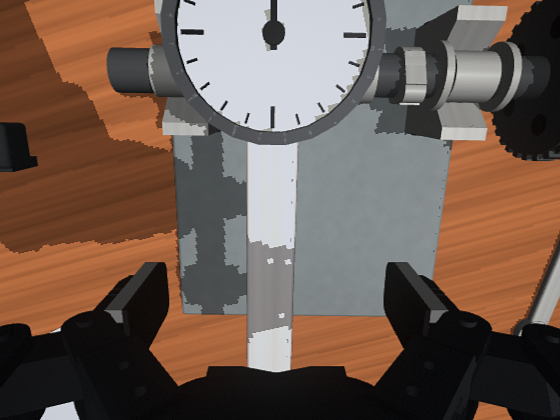

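Bar centre is at about column 271.5 and jaw centre at 276, so the jaws are about 1.5 mm too far +y. The dial centre is at (274,33) and its needle points to 0. I'll correct and grip.

>>> step_arm --pt "-0.7 -1.3 -1.5 -0.3 0.1 -0.7 -1" --pt "0 0 0 0 0 0 0.2" --pt "0 0 0 0 0 0 0.5" --pt "0 0 0 0 0 0 0.8" --pt "0 0 0 0 0 0 0.8" --pt "0 0 0 0 0 0 0.8" --pt "0 0 0 0 0 0 0.8" --squeeze 30

```text
clock: 4.1
eef_pos: [0.5967, -0.0162, 0.153]
orientation: [0.143, 0.99, 0.0, 0.001]
force: [0.3, 1.7, 0.7]
grip_width: 0.0171
```

>>> step_arm --pt "0 0 -4 0 0 0 0.8" --pt "0 0 -5 0 0 0 0.8" --pt "0 0 -5 0 0 0 0.8" --pt "0 0 -5 0 0 0 0.8" --pt "0 0 -5 0 0 0 0.8" --pt "0 0 -5 0 0 0 0.8" --pt "0 0 -5 0 0 0 0.8" --pt "0 0 -2 0 0 0 0.8" --pt "0 0 0 0 0 0 0.8"

```text
clock: 5.0
eef_pos: [0.5967, -0.0162, 0.1195]
orientation: [0.144, 0.99, 0.002, 0.001]
force: [0.1, -0.5, -0.1]
grip_width: 0.0171
```

```bash
cat >> h.py <<'E'
def needle(im,c,rmin,rmax):
    "angle clockwise from image-up, of darkest direction (needle), per-degree dark count"
    g=cv2.cvtColor(im,cv2.COLOR_BGR2GRAY);a=np.radians(np.arange(0,360,1.));r=np.arange(rmin,rmax,.5)
    x=c[0]+r[None]*np.sin(a)[:,None];y=c[1]-r[None]*np.cos(a)[:,None]
    v=cv2.remap(g,x.astype(np.float32),y.astype(np.float32),1,borderMode=cv2.BORDER_CONSTANT,borderValue=255)
    s=v.mean(1);k=s.argmin();lo=s<(s.min()+np.median(s))/2
    idx=[i for i in range(k-20,k+21) if lo[i%360]];return np.mean(idx),s.min(),np.median(s)
E
python3 - <<'E'
from h import *
np.set_printoptions(precision=4,suppress=True)
st=monitor.state();im=snap('wrist','w3');print(st['eef_pos'],st['force'],st['joint_vel'])
E
```

```text
[ 0.5967 -0.0162  0.1195] [ 0.0938 -0.5443 -0.116 ] [ 0.0007 -0.0008 -0.0026  0.0007  0.0013 -0.0009  0.0007]
```

View pics/w3.png

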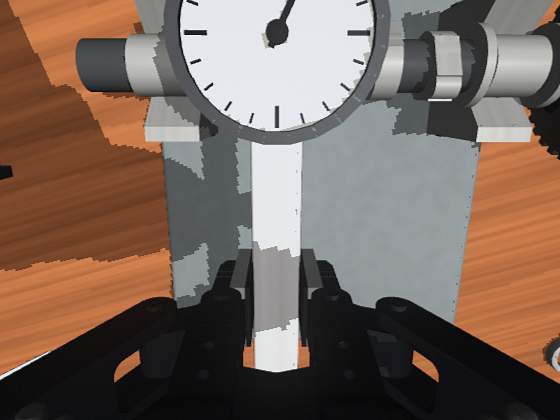

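The needle now reads about 20–25° (≈1.2 mm) after about 33.5 mm of slide, so the plunger is in contact and the shaft is near its high spot. I'll lower about 8.7 mm more.

>>> step_arm --pt "0 0 -2 0 0 0 0.8" --pt "0 0 -2.5 0 0 0 0.8" --pt "0 0 -2 0 0 0 0.8" --pt "0 0 -1.5 0 0 0 0.8" --pt "0 0 0 0 0 0 0.8"

```text
clock: 5.55
eef_pos: [0.5967, -0.0162, 0.1131]
orientation: [0.144, 0.99, 0.002, 0.002]
force: [1.0, -0.9, -2.8]
grip_width: 0.0172
```

Run:
```python
from h import *
np.set_printoptions(precision=4,suppress=True)
print('w3',needle(cv2.imread('pics/w3.png'),(277,33),18,60))
st=monitor.state();im=snap('wrist','w4');print(st['eef_pos'],st['force'],needle(im,(277,33),18,60))
```

```text
w3 (np.float64(22.5), np.float64(155.47619047619048), np.float64(231.22619047619048))
[ 0.5967 -0.0162  0.1131] [ 0.9614 -0.9012 -2.8335] (np.float64(142.5), np.float64(61.345238095238095), np.float64(231.74404761904762))
```

>>> step_arm --pt "0 0 -1.2 0 0 0 0.8" --pt "0 0 -0.8 0 0 0 0.8" --pt "0 0 0 0 0 0 0.8"

```text
clock: 5.9
eef_pos: [0.5967, -0.0162, 0.1117]
orientation: [0.144, 0.99, 0.002, 0.002]
force: [0.6, -1.9, -2.4]
grip_width: 0.0172
```

Run:
```python
from h import *
np.set_printoptions(precision=4,suppress=True)
st=monitor.state();im=snap('wrist','w5');print(st['eef_pos'],st['force'],needle(im,(277,33),18,60))
```

```text
[ 0.5967 -0.0162  0.1117] [ 0.5579 -1.8697 -2.4443] (np.float64(164.5), np.float64(58.0), np.float64(231.5952380952381))
```

>>> step_arm --pt "0 0 -1 0 0 0 0.8" --pt "0 0 0 0 0 0 0.8"

```text
clock: 6.15
eef_pos: [0.5967, -0.0162, 0.111]
orientation: [0.144, 0.99, 0.002, 0.002]
force: [0.6, -0.5, -1.5]
grip_width: 0.0173
```

Run:
```python
from h import *
np.set_printoptions(precision=4,suppress=True)
st=monitor.state();im=snap('wrist','w6');print(st['eef_pos'],st['force'],needle(im,(277,33),18,60))
```

```text
[ 0.5967 -0.0162  0.111 ] [ 0.6006 -0.5065 -1.4762] (np.float64(178.0), np.float64(54.80952380952381), np.float64(231.67857142857142))
```

>>> step_arm --pt "0 0 0 0 0 0 0.5" --pt "0 0 0 0 0 0 0" --pt "0 0 0 0 0 0 -0.3" --pt "0 0 0 0 0 0 -0.3" --pt "0 0 10 0 0 0 -0.3" --pt "0 0 30 0 0 0 -0.3" --pt "0 0 40 0 0 0 -0.3" --pt "0 0 40 0 0 0 -0.3" --pt "-5 20 10 0 0 0 -0.3" --pt "-10 40 0 0 0 0 -0.3" --pt "-10 40 0 0 0 0 -0.3" --pt "-8 40 0 0 0 0 -0.3" --pt "-5 30 0 0 0 0 -0.3" --pt "0 6 0 0 0 0 -0.3" --pt "0 0 0 0 0 0 -0.3"

```text
clock: 7.7
eef_pos: [0.5565, 0.1642, 0.2548]
orientation: [0.146, 0.989, 0.004, 0.005]
force: [-0.6, 0.2, 0.8]
grip_width: 0.0557
```

Run:
```python
from h import *
import json
np.set_printoptions(precision=4,suppress=True)
st=monitor.state();im=snap('wrist','w7');json.dump({k:np.array(st[k]).tolist() for k in('eef_pos','orientation')},open('w7.json','w'))
print(st['eef_pos'],R.from_quat(st['orientation']).as_matrix(),st['grip_width'],st['joint_vel'])
print(proj('wrist',(.5591,.1595,.0768),st),proj('wrist',(.5591,.1595,.124),st),onz('top',180,211,.14))
```

```text
[0.5565 0.1642 0.2548] [[-0.9574  0.2885  0.0113]
 [ 0.2886  0.9574  0.0059]
 [-0.0091  0.0089 -0.9999]] 0.05569137284367863 [-0.0203 -0.0089 -0.0001 -0.0024 -0.0031  0.0061 -0.0022]
[268.9269 186.8079] [268.43   200.0879] [0.5601 0.2693 0.14  ]
```

View pics/w7.png

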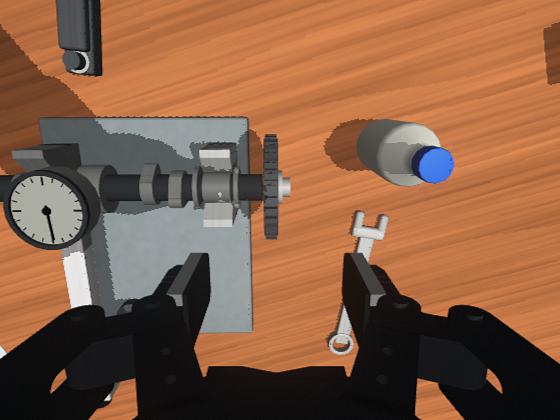

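The sprocket is at (271,187), within 2 px of prediction, and the needle is near 172°. The bottle is well clear at (415,160). I'll correct tilt and offset, narrow the jaws to about 30 mm and go down partway to check alignment.

>>> step_arm --pt "3 -3 0 -0.3 0.6 0 0.3" --pt "0 0 -30 0 0 0 0.3" --pt "0 0 -40 0 0 0 0.3" --pt "0 0 -30 0 0 0 0.3" --pt "0 0 0 0 0 0 0.3"

```text
clock: 8.25
eef_pos: [0.5639, 0.1509, 0.1547]
orientation: [0.152, 0.988, -0.001, 0.002]
force: [-0.1, -0.3, 0.7]
grip_width: 0.0293
```

```bash
cat >> h.py <<'E'
YAW=np.radians(-16.4)
def read(im,st,z=.157,D=(.5145,.0079)):
    c=proj('wrist',(*D,z),st);s=cv2.cvtColor(im,cv2.COLOR_BGR2HSV)
    rr=np.linalg.norm(proj('wrist',(D[0],D[1]+.029,z),st)-c)
    w=((s[...,2]>120)&(s[...,1]<45)).astype(np.uint8);m=np.zeros_like(w);cv2.circle(m,tuple(int(round(v)) for v in c),int(rr*.95),1,-1)
    g=cv2.cvtColor(im,cv2.COLOR_BGR2GRAY).astype(np.float32);best=None
    for dx in np.arange(-4,4.1,1):            # hub search: pixels around the projected centre
        for dy in np.arange(-4,4.1,1):
            pass
    e=[]
    cs,_=cv2.findContours(w&m,0,1)
    if cs:
        k=cv2.convexHull(max(cs,key=cv2.contourArea)); e=cv2.fitEllipse(k); c2=np.array(e[0])
    else: c2=c
    P=onz('wrist',*c2,z,st);t=np.arange(0,360,1.)
    d=YAW+np.pi-np.radians(t);r=np.linspace(.006,.017,25)
    X=np.array([[proj('wrist',(P[0]+q*np.cos(a),P[1]+q*np.sin(a),z),st) for q in r] for a in d]).astype(np.float32)
    v=cv2.remap(g,X[...,0],X[...,1],1,borderMode=cv2.BORDER_CONSTANT,borderValue=255);sc=v.mean(1)
    k=sc.argmin();wt=np.clip((sc.min()+np.median(sc))/2-sc,0,None);idx=np.arange(k-15,k+16);ang=(idx*wt[idx%360]).sum()/wt[idx%360].sum()
    return dict(mm=ang/18,dark=sc.min(),med=np.median(sc),c=c.round(1),c2=c2.round(1),P=P[:2].round(4))
E
sed -i '/best=None/s/;best=None//;/for dx in/d;/for dy in/d;/^            pass/d' h.py
python3 - <<'E'
from h import *
import json
np.set_printoptions(precision=4,suppress=True)
s7=json.load(open('w7.json'));print(read(cv2.imread('pics/w7.png'),s7))
st=monitor.state();im=snap('wrist','w8')
print(st['eef_pos'],R.from_quat(st['orientation']).as_matrix(),st['grip_width'])
print(read(im,st))
print(proj('wrist',(.5597,.1614,.122),st))
E
```

```text
Traceback (most recent call last):
  File "h.py", line 40, in read
    X=np.array([[proj('wrist',(P[0]+q*np.cos(a),P[1]+q*np.sin(a),z),st) for q in r] for a in d]).astype(np.float32)
                 ~~~~^^^^^^^^^^^^^^^^^^^^^^^^^^^^^^^^^^^^^^^^^^^^^^^^^^
  File "h.py", line 15, in proj
    c=calibration(n)
ValueError: time passes only in moves, steps and waits
```

```bash
sed -i 's/^YAW=/_cal={n:calibration(n) for n in ("top","side","wrist")}\nYAW=/; s/c=calibration(n)/c=_cal[n]/' h.py
python3 - <<'E'
from h import *
import json
np.set_printoptions(precision=4,suppress=True)
s7=json.load(open('w7.json'));print(read(cv2.imread('pics/w7.png'),s7))
st=monitor.state();im=snap('wrist','w8')
print(st['eef_pos'],R.from_quat(st['orientation']).as_matrix(),st['grip_width'],st['joint_vel'])
print(read(im,st))
print(proj('wrist',(.5597,.1614,.122),st))
E
```

```text
{'mm': np.float64(9.607152010942082), 'dark': np.float32(12.256953), 'med': np.float32(171.09328), 'c': array([ 39.8, 214.4]), 'c2': array([ 44.8, 209.6]), 'P': array([0.5124, 0.0127])}
[0.5639 0.1509 0.1547] [[-0.9539  0.3001  0.0046]
 [ 0.3001  0.9539 -0.0018]
 [-0.0049 -0.0004 -1.    ]] 0.029321132289722836 [ 0.0194 -0.0309  0.0254 -0.0531  0.0144  0.0441 -0.006 ]
{'mm': np.float64(nan), 'dark': np.float32(255.0), 'med': np.float32(255.0), 'c': array([-83. , 262.3]), 'c2': array([-83. , 262.3]), 'P': array([0.5145, 0.0079])}
[291.4176 228.4588]h.py:43: RuntimeWarning: invalid value encountered in scalar divide
  k=sc.argmin();wt=np.clip((sc.min()+np.median(sc))/2-sc,0,None);idx=np.arange(k-15,k+16);ang=(idx*wt[idx%360]).sum()/wt[idx%360].sum()
```

View pics/w8.png

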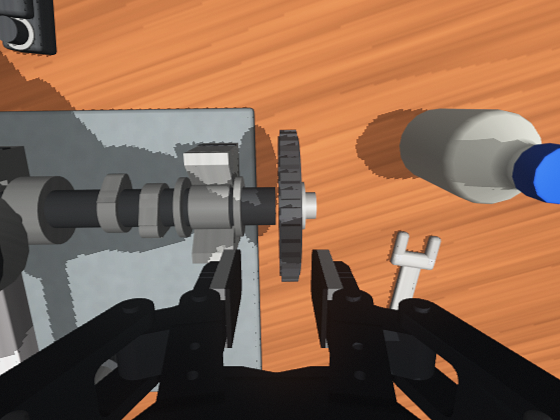

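The sprocket rim is at column 290 by row 230, which agrees with the predicted 291, and the dial is out of view at this height. I'll correct yaw and lateral position.

>>> step_arm --pt "-4 9.5 0 0 0 0.9 0.3" --pt "0 0 0 0 0 0 0.3"

```text
clock: 8.5
eef_pos: [0.563, 0.1596, 0.1597]
orientation: [0.145, 0.989, 0.0, 0.005]
force: [0.1, 0.5, 0.1]
grip_width: 0.0297
```

>>> step_arm --pt "-3.5 1 -5 0 0.5 0 0.3" --pt "0 0 0 0 0 0 0.3"

```text
clock: 8.7
eef_pos: [0.5606, 0.1614, 0.1569]
orientation: [0.145, 0.989, 0.001, 0.002]
force: [0.0, -0.4, -0.9]
grip_width: 0.03
```

>>> step_arm --pt "-1 -0.7 -15 0 0 0 0.3" --pt "0 0 -15 0 0 0 0.3" --pt "0 0 -14 0 0 0 0.3" --pt "0 0 -8 0 0 0 0.3" --pt "0 0 0 0 0 0 0.3"

```text
clock: 9.2
eef_pos: [0.5612, 0.1617, 0.1058]
orientation: [0.144, 0.99, 0.002, 0.004]
force: [-0.5, 0.2, 0.8]
grip_width: 0.0298
```

Run:
```python
from h import *
np.set_printoptions(precision=4,suppress=True)
st=monitor.state();im=snap('wrist','w9');t=snap('top','t9');s=snap('side','s9')
print(st['eef_pos'],R.from_quat(st['orientation']).as_matrix(),st['force'])
a=cv2.resize(im,(400,300));b=cv2.resize(t[150:270,200:360],(400,300),interpolation=2);c=cv2.resize(s[140:290,220:370],(300,300),interpolation=2)
c=cv2.copyMakeBorder(c,0,0,0,500,0);cv2.imwrite('pics/c9.png',cv2.vconcat([cv2.hconcat([a,b]),c]))
```

```text
[0.5612 0.1617 0.1058] [[-0.9584  0.2853  0.0091]
 [ 0.2853  0.9584  0.0037]
 [-0.0077  0.0061 -1.    ]] [-0.5054  0.2252  0.7573]
```

View pics/c9.png

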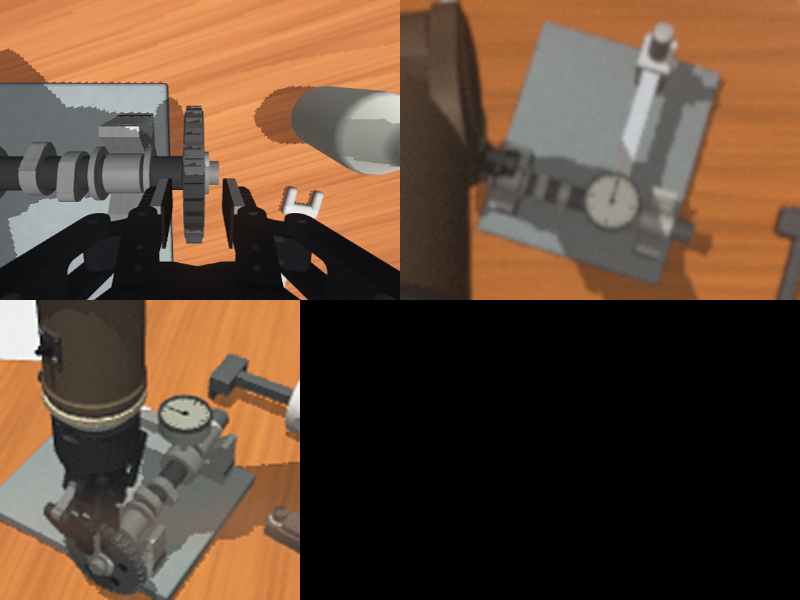

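The sprocket is between the jaws, about 1.3 mm to their left (-y side). The dial is visible in both fixed cameras. I'll make the final correction, go down and pinch gently.

>>> step_arm --pt "-1 -1.2 -4 -0.1 0.4 0 0.3" --pt "0 0 -2 0 0 0 0.3" --pt "0 0 0 0 0 0 0.4" --squeeze 20

```text
clock: 9.65
eef_pos: [0.5619, 0.1608, 0.102]
orientation: [0.144, 0.99, 0.002, 0.002]
force: [0.4, -0.1, 0.2]
grip_width: 0.0253
```

>>> step_arm --pt "-1.8 0.3 -1 0 0 0 0.4" --pt "0 0 0 0 0 0 0.5" --pt "0 0 0 0 0 0 0.6" --pt "0 0 0 0 0 0 0.7" --pt "0 0 0 0 0 0 0.9" --pt "0 0 0 0 0 0 0.9" --pt "0 0 0 0 0 0 0.9" --squeeze 20

```text
clock: 10.35
eef_pos: [0.56, 0.1609, 0.1013]
orientation: [0.144, 0.99, 0.002, 0.003]
force: [0.5, -0.3, -1.1]
grip_width: 0.0115
```

```bash
cat >> h.py <<'E'
def readfix(n,im,z=.157,D=(.5145,.0079)):
    "needle reading from a fixed camera: centre of dial's light disc, darkest direction on the dial's plane"
    g=cv2.cvtColor(im,cv2.COLOR_BGR2GRAY).astype(np.float32);s=cv2.cvtColor(im,cv2.COLOR_BGR2HSV)
    c=proj(n,(*D,z));m=np.zeros(g.shape,np.uint8);cv2.circle(m,(int(c[0]),int(c[1])),14,1,-1)
    w=((s[...,2]>110)&(s[...,1]<70)).astype(np.uint8)&m
    cs,_=cv2.findContours(w,0,1);e=cv2.fitEllipse(cv2.convexHull(max(cs,key=cv2.contourArea)))
    out=[]
    for off in((0,0),):
        P=onz(n,e[0][0],e[0][1],z);t=np.arange(0,360,1.);d=YAW+np.pi-np.radians(t);r=np.linspace(.006,.018,25)
        X=np.array([[proj(n,(P[0]+q*np.cos(a),P[1]+q*np.sin(a),z)) for q in r] for a in d]).astype(np.float32)
        sc=cv2.remap(g,X[...,0],X[...,1],1).mean(1);k=sc.argmin();wt=np.clip((sc.min()+np.median(sc))/2-sc,0,None)
        i=np.arange(k-35,k+36);out.append(round((i*wt[i%360]).sum()/wt[i%360].sum()/18,2))
    return out[0],sc.min(),np.median(sc),np.round(e[0],1),np.round(e[1],1)
def go(tag):
    np.set_printoptions(precision=4,suppress=True)
    st=monitor.state();t=snap('top','t'+tag);s=snap('side','s'+tag)
    M=R.from_quat(st['orientation']).as_matrix();X=np.array([np.cos(YAW),np.sin(YAW),0]);Y=np.array([-X[1],X[0],0])
    o=np.array([.523,.0367,.0768]);d=st['eef_pos']-o
    print('tilt',np.degrees(np.arctan2(-M[:,2]@X,-M[2,2])),'sidetilt',np.degrees(M[:,2]@Y),'yaw',np.degrees(np.arctan2(-M[0,1],M[1,1])))
    print('XYZ rel axis mm',1e3*np.array([d@X,d@Y,d[2]]),'r',1e3*np.hypot(d@X,d[2]),'F',st['force'],'M',st['moment'],'w',st['grip_width'])
    print(readfix('top',t),readfix('side',s))
E
python3 - <<'E'
from h import *
for k in('t0','t9'):print(readfix('top',cv2.imread(f'pics/{k}.png'),.199 if k=='t0' else .157))
for k in('s0','s9'):print(readfix('side',cv2.imread(f'pics/{k}.png'),.199 if k=='s0' else .157))
go('10')
E
```

```text
(np.float64(19.66), np.float32(129.54407), np.float32(174.14285), array([285.1, 225.9]), array([25.9, 26.5]))
(np.float64(9.86), np.float32(121.891174), np.float32(151.9779), array([284.4, 230.1]), array([20.6, 20.7]))
(np.float64(-0.05), np.float32(129.93852), np.float32(223.7493), array([312.5, 181. ]), array([15.8, 25.9]))
(np.float64(9.92), np.float32(112.34067), np.float32(178.07654), array([312.1, 196.5]), array([15., 24.]))
tilt -0.26551252295954286 sidetilt 0.28483978614881833 yaw -16.597203728731653
XYZ rel axis mm [  0.4377 129.6253  24.4637] r 24.467602432219785 F [ 0.4837 -0.2826 -1.0666] M [-0.1732  0.0184 -0.0556] w 0.011457500981353888
(np.float64(9.83), np.float32(120.810196), np.float32(151.7739), array([284.4, 230.1]), array([20.5, 20.7])) (np.float64(9.93), np.float32(112.98746), np.float32(178.05054), array([312.1, 196.5]), array([15., 24.]))
```

>>> step_arm --pt "1.6 -0.5 -0.1 1.1 3.8 0 0.9" --pt "1.6 -0.5 -0.2 1.1 3.8 0 0.9" --pt "1.6 -0.5 -0.3 1.1 3.8 0 0.9" --pt "0 0 0 0 0 0 0.9"

```text
clock: 10.85
eef_pos: [0.5648, 0.1597, 0.1006]
orientation: [0.143, 0.984, 0.017, -0.103]
force: [-2.6, -1.8, 6.3]
grip_width: 0.012
```

```bash
python3 -c "
from h import *
go('11')"
```

```text
tilt 11.959293400943737 sidetilt 0.2600829066842617 yaw -16.572922117740156
XYZ rel axis mm [  5.3991 129.7979  23.7709] r 24.376369325381198 F [-2.6144 -1.7921  6.2657] M [-0.381   0.6827  0.0929] w 0.011973233611645514
(np.float64(9.5), np.float32(124.97988), np.float32(154.99548), array([284.9, 228.4]), array([20.5, 25.3])) (np.float64(9.72), np.float32(119.02121), np.float32(177.21378), array([312.1, 196.5]), array([15., 24.]))
```

>>> step_arm --pt "1.6 -0.5 -0.2 1.1 3.8 0 0.9" --pt "1.6 -0.5 -0.4 1.1 3.8 0 0.9" --pt "1.5 -0.4 -0.6 1.1 3.8 0 0.9" --pt "1.5 -0.4 -0.7 1.1 3.8 0 0.9" --pt "1.4 -0.4 -0.8 1.1 3.8 0 0.9" --pt "0 0 0 0 0 0 0.9"

```text
clock: 11.55
eef_pos: [0.572, 0.1578, 0.0974]
orientation: [0.138, 0.953, 0.039, -0.269]
force: [-1.0, -2.2, 5.5]
grip_width: 0.0117
```

```bash
python3 -c "
from h import *
go('12')"
```

```text
tilt 31.505633940188805 sidetilt 0.026990787729204404 yaw -16.476168946856568
XYZ rel axis mm [ 12.7746 130.0375  20.5602] r 24.205576220818557 F [-1.0288 -2.196   5.5093] M [-0.377   0.4585  0.197 ] w 0.011654225080378052
(np.float64(11.06), np.float32(130.52472), np.float32(160.64348), array([282.8, 228.4]), array([24.6, 27.6])) (np.float64(9.92), np.float32(116.18527), np.float32(175.5865), array([312. , 196.7]), array([15.3, 24.2]))
```

```bash
python3 -c "
import cv2
r=[]
for k in('s10','s11','s12'):
    im=cv2.imread(f'pics/{k}.png')
    a=cv2.resize(im[180:212,295:330],(266,243),interpolation=2);b=cv2.resize(im[225:300,235:311],(266,262),interpolation=2)
    r.append(cv2.vconcat([a,b]))
cv2.imwrite('pics/m1.png',cv2.hconcat(r))"
```

```text
(no output)
```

View pics/m1.png

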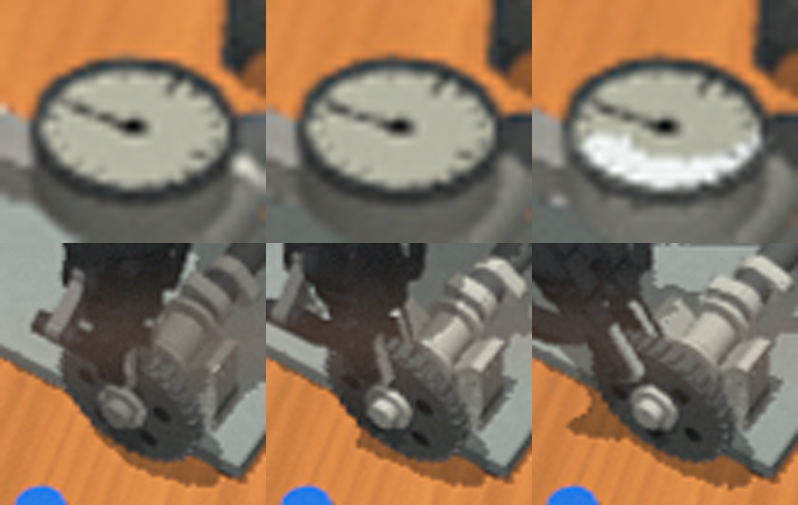

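Side-camera readings of 9.93, 9.72 and 9.92 at 0, 12 and 31.5° are all near the flat top, and the holes show the sprocket really turns. I need a wider sweep, so I'll go back through zero to the other side.

>>> step_arm --pt "-1.4 0.4 0.9 -1.1 -3.8 0 0.9" --pt "-1.5 0.4 0.8 -1.1 -3.8 0 0.9" --pt "-1.5 0.4 0.7 -1.1 -3.8 0 0.9" --pt "-1.5 0.5 0.5 -1.1 -3.8 0 0.9" --pt "-1.6 0.5 0.4 -1.1 -3.8 0 0.9" --pt "-1.6 0.5 0.3 -1.1 -3.8 0 0.9" --pt "-1.6 0.5 0.2 -1.1 -3.8 0 0.9" --pt "-1.6 0.5 0.0 -1.1 -3.8 0 0.9" --pt "0 0 0 0 0 0 0.9"

```text
clock: 12.55
eef_pos: [0.5574, 0.1628, 0.1023]
orientation: [0.141, 0.99, 0.001, 0.022]
force: [2.0, -1.5, -6.7]
grip_width: 0.0112
```

```bash
python3 -c "
from h import *
go('13')"
```

```text
tilt -2.528231653117494 sidetilt 0.43252047788598286 yaw -16.162103434690124
XYZ rel axis mm [ -2.6265 130.6509  25.4903] r 25.625255788249568 F [ 2.0409 -1.532  -6.7325] M [-0.4487 -0.3381 -0.0753] w 0.01120447907437409
(np.float64(10.83), np.float32(121.83684), np.float32(148.95334), array([284.3, 227.4]), array([22.8, 25.9])) (np.float64(9.91), np.float32(103.82082), np.float32(177.26212), array([312.4, 195.9]), array([16.3, 24.3]))
```

The grip is pulling up at about 6.7 N, so I'll ease it down right away.

>>> step_arm --pt "0 -0.4 -1.2 0 0 0 0.9" --pt "0 0 0 0 0 0 0.9"

```text
clock: 12.85
eef_pos: [0.5585, 0.1627, 0.1012]
orientation: [0.141, 0.99, 0.001, 0.021]
force: [0.8, -0.4, -3.7]
grip_width: 0.0119
```

```bash
python3 -c "
from h import *
go('14')"
```

```text
tilt -2.387905988699562 sidetilt 0.48508347950434483 yaw -16.233908026918815
XYZ rel axis mm [ -1.5108 130.8579  24.4234] r 24.47013097504643 F [ 0.8173 -0.3987 -3.72  ] M [-0.5321 -0.0842 -0.2215] w 0.011890497861644525
(np.float64(10.56), np.float32(122.54363), np.float32(149.19199), array([284.2, 227.4]), array([22.5, 26. ])) (np.float64(9.57), np.float32(111.05965), np.float32(177.52374), array([312.4, 195.9]), array([16.3, 24.3]))
```

>>> step_arm --pt "0 0 -0.5 0 0 0 0.8" --pt "0 0 0 0 0 0 0.6" --pt "0 0 0 0 0 0 0.4" --pt "0 0 0 0 0 0 0.4"

```text
clock: 13.35
eef_pos: [0.5589, 0.1635, 0.1009]
orientation: [0.141, 0.99, 0.002, 0.021]
force: [-0.7, 0.2, -0.2]
grip_width: 0.0259
```

```bash
sed -i 's/    for off in((0,0),):/    if n=="side" and z<.18: e=((312.1,196.5),e[1],0)\n    for off in((0,0),):/' h.py; python3 -c "
from h import *
go('15')
for k in(9,10,11,12,13,14,15):print(k,readfix('side',cv2.imread(f'pics/s{k}.png'))[:3])"
```

```text
tilt -2.337059924816728 sidetilt 0.5539919507499595 yaw -16.22067314306269
XYZ rel axis mm [ -1.3189 131.7679  24.1227] r 24.158713847659563 F [-0.7318  0.1951 -0.2428] M [ 0.0233  0.0962 -0.037 ] w 0.025885062996856886
(np.float64(10.51), np.float32(121.87098), np.float32(148.7814), array([284.2, 227.4]), array([22.6, 25.9])) (np.float64(10.04), np.float32(110.66215), np.float32(178.15872), array([312.1, 196.5]), array([16.3, 24.3]))
9 (np.float64(9.93), np.float32(112.34285), np.float32(178.09485))
10 (np.float64(9.94), np.float32(112.997345), np.float32(177.98633))
11 (np.float64(9.73), np.float32(119.17976), np.float32(177.25316))
12 (np.float64(9.78), np.float32(115.77754), np.float32(175.73108))
13 (np.float64(10.43), np.float32(103.82543), np.float32(177.87187))
14 (np.float64(10.07), np.float32(112.247185), np.float32(177.82654))
15 (np.float64(10.04), np.float32(110.66215), np.float32(178.15872))
```

>>> step_arm --pt "1.1 -2.4 0 0.6 4.0 0 0.4" --pt "1.6 -0.5 -0.1 1.1 3.8 0 0.4" --pt "1.6 -0.5 -0.2 1.1 3.8 0 0.4" --pt "1.6 -0.5 -0.3 1.1 3.8 0 0.4" --pt "1.6 -0.5 -0.4 1.1 3.8 0 0.4" --pt "1.5 -0.5 -0.6 1.1 3.8 0 0.4" --pt "1.5 -0.4 -0.7 1.1 3.8 0 0.4" --pt "0 0 0 0 0 0 0.4"

```text
clock: 14.25
eef_pos: [0.5683, 0.1601, 0.0987]
orientation: [0.135, 0.964, 0.034, -0.227]
force: [0.4, -0.0, -0.7]
grip_width: 0.026
```

```bash
python3 -c "
from h import *
go('16')"
```

```text
tilt 26.575653389535297 sidetilt 0.041628846240719344 yaw -16.035222291140773
XYZ rel axis mm [  8.6435 131.1765  21.9413] r 23.582398295425943 F [ 0.3621 -0.0225 -0.6789] M [-0.1695 -0.4881  0.0104] w 0.025969815972319482
(np.float64(11.23), np.float32(133.36035), np.float32(156.81082), array([282.8, 228.4]), array([24.6, 27.7])) (np.float64(10.03), np.float32(109.15547), np.float32(175.80096), array([312.1, 196.5]), array([15.3, 24.1]))
```

>>> step_arm --pt "1.5 -1.9 0 0 0 0 0.4" --pt "0 0 0 0 0 0 0.6" --pt "0 0 0 0 0 0 0.75" --pt "0 0 0 0 0 0 0.9" --pt "0 0 0 0 0 0 0.9" --pt "0 0 0 0 0 0 0.9"

```text
clock: 14.95
eef_pos: [0.568, 0.1599, 0.101]
orientation: [0.134, 0.965, 0.034, -0.223]
force: [0.3, -1.1, -3.0]
grip_width: 0.0116
```

```bash
python3 -c "
from h import *
go('17')"
```

```text
tilt 26.082202160426768 sidetilt 0.017278755434492452 yaw -15.867776543287519
XYZ rel axis mm [  8.4066 130.8714  24.2243] r 25.641520690719062 F [ 0.2541 -1.0541 -2.9853] M [-0.4854 -0.8135 -0.1828] w 0.011592074865956934
(np.float64(11.23), np.float32(131.63507), np.float32(157.18365), array([282.8, 228.4]), array([24.6, 27.7])) (np.float64(10.05), np.float32(108.23082), np.float32(175.52411), array([312.1, 196.5]), array([15.3, 24.1]))
```

>>> step_arm --pt "-1.6 0.4 0.2 -1.1 -3.8 0 0.9" --pt "-1.6 0.4 0.2 -1.1 -3.8 0 0.9" --pt "-1.6 0.4 0.1 -1.1 -3.8 0 0.9" --pt "-1.7 0.4 0 -1.1 -3.8 0 0.9"

```text
clock: 15.45
eef_pos: [0.562, 0.1616, 0.1023]
orientation: [0.138, 0.987, 0.015, -0.086]
force: [-0.7, -1.5, -4.7]
grip_width: 0.0115
```

```bash
python3 -c "
from h import *
go('18')"
```

```text
tilt 9.977333006186544 sidetilt 0.23597889137087794 yaw -15.921583269528297
XYZ rel axis mm [  2.1652 130.8042  25.4848] r 25.57657082462823 F [-0.7147 -1.5378 -4.689 ] M [-0.2821 -0.4183 -0.2471] w 0.011522608349292869
(np.float64(10.48), np.float32(125.853004), np.float32(153.91592), array([285. , 228.4]), array([20.5, 25.4])) (np.float64(10.93), np.float32(110.535), np.float32(178.17154), array([312.1, 196.5]), array([15., 24.]))
```

```bash
python3 -c "
from h import *
for z in(.199,.157,.149):print(z,proj('side',(.5135,.0130,z)),proj('top',(.5135,.0085,z)))
"
```

```text
0.199 [313.22366233 179.94085751] [285.12961591 227.97489422]
0.157 [312.50445388 195.36271615] [284.61410566 229.88730507]
0.149 [312.37304546 198.18048358] [284.52086913 230.2331887 ]
```

>>> step_arm --pt "-1.6 0.5 -0.5 -1.1 -3.8 0 0.9" --pt "-1.7 0.4 -0.3 -1.1 -3.8 0 0.9" --pt "-1.7 0.4 -0.4 -1.1 -3.8 0 0.9" --pt "-1.7 0.4 -0.5 -1.1 -3.8 0 0.9"

```text
clock: 15.95
eef_pos: [0.5551, 0.1636, 0.1018]
orientation: [0.139, 0.989, -0.004, 0.051]
force: [-0.4, -1.3, -3.0]
grip_width: 0.0113
```

```bash
python3 -c "
from h import *
go('19')"
```

```text
tilt -5.815247624716517 sidetilt 0.3495247569734201 yaw -15.971151658017515
XYZ rel axis mm [ -4.9975 130.8482  24.9751] r 25.470209809610132 F [-0.3901 -1.3044 -3.0174] M [-0.3056  0.2585 -0.2846] w 0.01127294020939035
(np.float64(19.72), np.float32(138.8287), np.float32(165.08807), array([284.2, 227.4]), array([24.4, 26.4])) (np.float64(8.46), np.float32(137.34383), np.float32(176.57648), array([312.1, 196.5]), array([15.8, 25. ]))
```

```bash
cat > prof.py <<'E'
from h import *
def prof(n,im,c,r0,r1,z=.157):
    g=cv2.cvtColor(im,cv2.COLOR_BGR2GRAY).astype(np.float32);P=onz(n,c[0],c[1],z);t=np.arange(0,360,3.);d=YAW+np.pi-np.radians(t);r=np.linspace(r0,r1,20)
    X=np.array([[proj(n,(P[0]+q*np.cos(a),P[1]+q*np.sin(a),z)) for q in r] for a in d]).astype(np.float32)
    return t/18,cv2.remap(g,X[...,0],X[...,1],1).mean(1)
if __name__=='__main__':
    for k in(10,15,18,19):
      for n,c in(('side',(312.1,196.5)),('top',(284.4,230.1))):
        t,s=prof(n,cv2.imread(f'pics/{n[0]}{k}.png'),c,.005,.014)
        m=[(round(t[i],1),int(s[i])) for i in range(len(t)) if s[i]<=s[i-1] and s[i]<=s[(i+1)%len(s)] and s[i]<np.median(s)-10]
        print(k,n,int(np.median(s)),m)
E
python3 prof.py
```

```text
10 side 176 [(np.float64(10.0), 116)]
10 top 151 [(np.float64(9.8), 121)]
15 side 176 [(np.float64(10.2), 112)]
15 top 150 [(np.float64(10.0), 122)]
18 side 176 [(np.float64(11.0), 110)]
18 top 154 [(np.float64(10.5), 124)]
19 side 186 [(np.float64(1.3), 174), (np.float64(2.3), 173), (np.float64(5.2), 175), (np.float64(6.5), 174), (np.float64(11.8), 157)]
19 top 158 []
```

>>> step_arm --pt "-1.6 0.4 -0.6 -1.1 -3.8 0 0.9" --pt "-1.6 0.4 -0.6 -1.1 -3.8 0 0.9" --pt "-1.6 0.4 -0.7 -1.1 -3.8 0 0.9" --pt "-1.5 0.4 -0.8 -1.1 -3.8 0 0.9" --pt "-1.5 0.4 -0.9 -1.1 -3.8 0 0.9" --pt "-1.4 0.4 -1.0 -1.1 -3.8 0 0.9"

```text
clock: 16.65
eef_pos: [0.5485, 0.1656, 0.0988]
orientation: [0.138, 0.957, -0.035, 0.251]
force: [-4.9, 0.1, -1.1]
grip_width: 0.0117
```

```bash
cat >> prof.py <<'E'
def reading(k):
    for n,c in(('side',(312.1,196.5)),('top',(284.4,230.1))):
        t,s=prof(n,cv2.imread(f'pics/{n[0]}{k}.png'),c,.005,.014)
        print(k,n,int(np.median(s)),[(round(float(t[i]),1),int(s[i])) for i in range(len(t)) if s[i]<=s[i-1] and s[i]<=s[(i+1)%len(s)] and s[i]<np.median(s)-10])
E
sed -i "s/    print(readfix('top',t).*/    import prof; prof.reading(tag)/" h.py
python3 -c "
from h import *
go('20')"
```

```text
tilt -29.3807923237581 sidetilt 0.11524087933002747 yaw -16.37944008078309
XYZ rel axis mm [-11.9059 130.8834  21.9518] r 24.972630344820068 F [-4.9365  0.1135 -1.0926] M [-0.0213  1.7695 -0.4218] w 0.011674632924171988
20 side 224 [(0.2, 104), (1.8, 102), (13.3, 138)]
20 top 189 [(12.7, 156)]
```

>>> step_arm --pt "0 0 0 0 0 0 0.6" --pt "0 0 0 0 0 0 0.4" --pt "0 0 0 0 0 0 0.4" --pt "2.2 -0.6 1.1 1.7 5.8 0 0.4" --pt "2.3 -0.7 0.9 1.7 5.8 0 0.4" --pt "2.4 -0.7 0.6 1.7 5.8 0 0.4" --pt "2.4 -0.7 0.3 1.7 5.8 0 0.4" --pt "2.5 -0.7 0.1 1.7 5.8 0 0.4" --pt "2.4 -0.7 -0.2 1.7 5.8 0 0.4" --pt "2.4 -0.7 -0.4 1.7 5.8 0 0.4" --pt "2.4 -0.7 -0.7 1.7 5.8 0 0.4" --pt "2.3 -0.7 -1.0 1.7 5.8 0 0.4" --pt "2.2 -0.6 -1.2 1.7 5.8 0 0.4" --pt "0 0 0 0 0 0 0.4"

```text
clock: 18.15
eef_pos: [0.5778, 0.1593, 0.1015]
orientation: [0.133, 0.95, 0.051, -0.278]
force: [0.8, -1.1, -0.7]
grip_width: 0.0254
```

```bash
python3 -c "
from h import *
go('21')"
```

```text
tilt 32.79201793911812 sidetilt 1.0937622064229042 yaw -16.32950306063388
XYZ rel axis mm [ 17.976  133.0483  24.6766] r 30.52978342856751 F [ 0.7624 -1.1066 -0.6814] M [-0.2147 -0.6312  0.0324] w 0.02541508829369344
21 side 233 [(12.8, 105)]
21 top 202 [(12.7, 133)]
```

>>> step_arm --pt "-2.4 -0.4 -1.8 -0.5 0.1 0 0.4" --pt "-2.4 -0.4 -1.8 -0.5 0.1 0 0.4" --pt "0 0 0 0 0 0 0.4"

```text
clock: 18.55
eef_pos: [0.5716, 0.1624, 0.1027]
orientation: [0.133, 0.952, 0.043, -0.272]
force: [-0.1, 0.8, 0.1]
grip_width: 0.0258
```

```bash
python3 -c "
from h import *
go('22')"
```

```text
tilt 31.986428692780095 sidetilt 0.31747834390951446 yaw -16.049400202346778
XYZ rel axis mm [ 11.1554 134.333   25.9361] r 28.233378581334208 F [-0.1238  0.8475  0.1422] M [-0.1546 -0.4947  0.0535] w 0.025838289622363498
22 side 187 [(12.8, 105), (18.7, 172)]
22 top 168 [(12.7, 132), (17.8, 158)]
```

>>> step_arm --pt "0.3 -1.8 -2.4 0 0 0 0.4" --pt "0.2 -1.8 -2.3 0 0 0 0.4" --pt "0 0 0 0 0 0 0.4"

```text
clock: 18.95
eef_pos: [0.5725, 0.159, 0.0987]
orientation: [0.132, 0.952, 0.044, -0.271]
force: [-0.2, -0.6, -0.1]
grip_width: 0.0255
```

```bash
python3 -c "
from h import *
go('23')"
```

```text
tilt 31.890552461140235 sidetilt 0.33842937438403103 yaw -15.990911484208572
XYZ rel axis mm [ 12.9439 131.2887  21.8694] r 25.412900367979958 F [-0.2115 -0.5732 -0.0503] M [-0.1768 -0.5078 -0.0367] w 0.025498048280188288
23 side 204 [(12.8, 105), (16.0, 172), (16.3, 172), (17.3, 171)]
23 top 173 [(12.7, 133), (15.3, 157), (16.7, 158)]
```

>>> step_arm --pt "0 0 0 0 0 0 0.6" --pt "0 0 0 0 0 0 0.75" --pt "0 0 0 0 0 0 0.9" --pt "0 0 0 0 0 0 0.9" --pt "0 0 0 0 0 0 0.9" --pt "-1.4 0.4 0.8 -1.1 -3.8 0 0.9" --pt "-1.5 0.4 0.7 -1.1 -3.8 0 0.9" --pt "-1.5 0.4 0.6 -1.1 -3.8 0 0.9" --pt "-1.6 0.5 0.4 -1.1 -3.8 0 0.9"

```text
clock: 19.95
eef_pos: [0.5672, 0.1595, 0.1011]
orientation: [0.138, 0.981, 0.024, -0.135]
force: [-1.2, -0.0, -1.9]
grip_width: 0.0116
```

```bash
python3 -c "
from h import *
go('24')"
```

```text
tilt 15.76432523000069 sidetilt 0.49728422527508254 yaw -16.044284987790387
XYZ rel axis mm [  7.7111 130.3167  24.3119] r 25.505515366081916 F [-1.1901 -0.0345 -1.8842] M [-0.2968 -0.1271 -0.2405] w 0.01162071663058399
24 side 174 [(14.0, 111)]
24 top 155 [(13.8, 131)]
```

>>> step_arm --pt "-1.6 0.5 0.3 -1.1 -3.8 0 0.9" --pt "-1.6 0.5 0.2 -1.1 -3.8 0 0.9" --pt "-1.6 0.5 0.1 -1.1 -3.8 0 0.9" --pt "-1.7 0.5 0 -1.1 -3.8 0 0.9" --pt "-1.7 0.5 -0.1 -1.1 -3.8 0 0.9" --pt "-1.7 0.5 -0.3 -1.1 -3.8 0 0.9"

```text
clock: 20.65
eef_pos: [0.5576, 0.1627, 0.102]
orientation: [0.139, 0.988, -0.005, 0.07]
force: [-1.3, -1.8, 0.5]
grip_width: 0.0119
```

```bash
python3 -c "
from h import *
go('25')"
```

```text
tilt -7.994739207293625 sidetilt 0.5933750004727238 yaw -16.020003126767843
XYZ rel axis mm [ -2.4085 130.5949  25.2308] r 25.34544889783108 F [-1.2947 -1.7781  0.481 ] M [-0.3793  0.5565 -0.2383] w 0.01186047976732367
25 side 210 [(9.2, 53), (15.5, 158)]
25 top 186 [(2.5, 155), (3.0, 155), (15.3, 156)]
```

>>> step_arm --pt "-1.6 0.5 -0.3 -1.1 -3.8 0 0.9" --pt "-1.6 0.5 -0.4 -1.1 -3.8 0 0.9" --pt "-1.6 0.4 -0.5 -1.1 -3.8 0 0.9" --pt "-1.6 0.4 -0.6 -1.1 -3.8 0 0.9" --pt "-1.5 0.4 -0.8 -1.1 -3.8 0 0.9" --pt "-1.5 0.4 -0.9 -1.1 -3.8 0 0.9"

```text
clock: 21.35
eef_pos: [0.5536, 0.1633, 0.101]
orientation: [0.138, 0.954, -0.037, 0.265]
force: [-2.3, -1.1, -1.6]
grip_width: 0.0115
```

```bash
python3 -c "
from h import *
go('26')"
```

```text
tilt -31.004832907588316 sidetilt 0.07487342563403308 yaw -16.443812348291353
XYZ rel axis mm [ -6.4152 130.0498  24.1606] r 24.997811522231043 F [-2.2997 -1.1033 -1.5644] M [ 0.0163  1.4771 -0.2906] w 0.01146295522689538
26 side 226 [(1.0, 68), (19.0, 68)]
26 top 189 [(16.2, 156)]
```

>>> step_arm --pt "0 0 0 0 0 0 0.6" --pt "0 0 0 0 0 0 0.4" --pt "0 0 0 0 0 0 0.4" --pt "1.3 -0.5 0.7 1.6 5.4 0 0.4" --pt "1.3 -0.5 0.5 1.6 5.4 0 0.4" --pt "1.3 -0.5 0.3 1.6 5.4 0 0.4" --pt "1.3 -0.6 0.2 1.6 5.4 0 0.4" --pt "1.3 -0.6 0 1.6 5.4 0 0.4" --pt "1.3 -0.6 -0.2 1.6 5.4 0 0.4" --pt "1.3 -0.6 -0.4 1.6 5.4 0 0.4" --pt "1.3 -0.6 -0.6 1.6 5.4 0 0.4" --pt "1.3 -0.6 -0.8 1.6 5.4 0 0.4" --pt "0 0 0 0 0 0 0.4"

```text
clock: 22.75
eef_pos: [0.5709, 0.1561, 0.101]
orientation: [0.14, 0.977, 0.027, -0.162]
force: [-0.1, -0.9, -1.3]
grip_width: 0.0259
```

```bash
python3 -c "
from h import *
go('27')"
```

```text
tilt 18.888443682522713 sidetilt 0.44196430995763897 yaw -16.34118103828336
XYZ rel axis mm [ 12.2448 128.0567  24.1672] r 27.092250684504585 F [-0.0535 -0.8762 -1.2632] M [-0.0799 -0.3409  0.0116] w 0.025908437613233387
27 side 182 [(16.2, 103)]
27 top 170 [(9.7, 152), (10.8, 153), (12.0, 153), (16.2, 126)]
```

>>> step_arm --pt "-1.4 1.5 -0.3 0 0 0 0.4" --pt "-1.4 1.4 -0.3 0 0 0 0.4" --pt "0 0 0 0 0 0 0.4"

```text
clock: 23.15
eef_pos: [0.5646, 0.1634, 0.1024]
orientation: [0.136, 0.978, 0.028, -0.158]
force: [0.6, 0.8, 0.9]
grip_width: 0.0254
```

```bash
python3 -c "
from h import *
go('28')"
```

```text
tilt 18.506919052879883 sidetilt 0.4664773580599415 yaw -15.993068397002597
XYZ rel axis mm [  4.1055 133.2483  25.643 ] r 25.96958396730288 F [0.6372 0.7807 0.8701] M [-0.0853 -0.3359 -0.0277] w 0.025422080054231067
28 side 175 [(16.2, 105)]
28 top 153 [(16.3, 124)]
```

>>> step_arm --pt "1.6 -2.6 -1.2 0 0 0 0.4" --pt "0 0 0 0 0 0 0.4" --pt "0 0 0 0 0 0 0.4"

```text
clock: 23.55
eef_pos: [0.5665, 0.1608, 0.1018]
orientation: [0.136, 0.978, 0.028, -0.158]
force: [-0.4, -0.3, 0.3]
grip_width: 0.0259
```

```bash
python3 -c "
from h import *
go('29')"
```

```text
tilt 18.429255110582734 sidetilt 0.46639239381425535 yaw -15.942453923162853
XYZ rel axis mm [  6.7286 131.3483  24.9712] r 25.861811737268507 F [-0.432  -0.2775  0.2654] M [-0.0768 -0.3142  0.0055] w 0.025923244187240336
29 side 175 [(16.2, 104)]
29 top 153 [(16.2, 125)]
```

>>> step_arm --pt "-0.2 -0.8 -0.5 0 0 0 0.5" --pt "0 0 0 0 0 0 0.7" --pt "0 0 0 0 0 0 0.9" --pt "0 0 0 0 0 0 0.9" --pt "0 0 0 0 0 0 0.9" --pt "-1.6 0.5 0.2 -1.1 -3.8 0 0.9" --pt "-1.7 0.5 0.2 -1.1 -3.8 0 0.9" --pt "-1.7 0.5 0.1 -1.1 -3.8 0 0.9" --pt "-1.7 0.5 0 -1.1 -3.8 0 0.9"

```text
clock: 24.55
eef_pos: [0.5608, 0.1606, 0.1019]
orientation: [0.139, 0.99, 0.008, -0.018]
force: [0.5, -0.5, -4.2]
grip_width: 0.0113
```

```bash
python3 -c "
from h import *
go('30')"
```

```text
tilt 2.2281941047487734 sidetilt 0.6335597091414019 yaw -16.039395824694985
XYZ rel axis mm [  1.316  129.5448  25.1081] r 25.14252982490185 F [ 0.4885 -0.4904 -4.2358] M [-0.3409 -0.0401 -0.2032] w 0.011297057042859444
30 side 177 [(17.0, 110)]
30 top 151 [(16.8, 123)]
```

>>> step_arm --pt "-1.7 0.5 -0.4 -1.1 -3.8 0 0.9" --pt "-1.7 0.5 -0.3 -1.1 -3.8 0 0.9" --pt "-1.7 0.5 -0.4 -1.1 -3.8 0 0.9" --pt "-1.7 0.5 -0.4 -1.1 -3.8 0 0.9" --pt "-1.7 0.5 -0.5 -1.1 -3.8 0 0.9" --pt "-1.6 0.5 -0.6 -1.1 -3.8 0 0.9"

```text
clock: 25.25
eef_pos: [0.5519, 0.1626, 0.1005]
orientation: [0.139, 0.972, -0.022, 0.186]
force: [3.0, -2.2, -5.5]
grip_width: 0.0117
```

```bash
python3 -c "
from h import *
go('31')"
```

```text
tilt -21.575417008944996 sidetilt 0.5726671372756545 yaw -16.121611285076185
XYZ rel axis mm [ -7.7777 128.9107  23.7236] r 24.966025229102645 F [ 2.9718 -2.2478 -5.51  ] M [-0.3863  0.5239 -0.3268] w 0.011703294823243981
31 side 60 []
31 top 191 [(17.3, 151)]
```

>>> step_arm --pt "0.3 0 -0.6 0 0 0 0.9" --pt "0 0 0 0 0 0 0.6" --pt "0 0 0 0 0 0 0.4" --pt "0 0 0 0 0 0 0.4" --pt "-4 1 10 0 0 0 0.4" --pt "-7 2 20 0 0 0 0.4" --pt "-3 1 30 1.1 3.8 0 0.4" --pt "0 0 30 1.1 3.8 0 0.4" --pt "0 0 30 1.1 3.8 0 0.4" --pt "0 0 20 1.1 3.8 0 0.4" --pt "0 0 10 0.5 1.9 0 0.4" --pt "0 0 0 0 0 0 0.4" --pt "0 0 0 0 0 0 0.4"

```text
clock: 26.65
eef_pos: [0.5356, 0.1649, 0.2619]
orientation: [0.138, 0.99, 0.0, 0.022]
force: [-0.1, 0.2, -0.3]
grip_width: 0.0256
```

```bash
cat > w.py <<'E'
import sys
from h import *
import prof,json
st=monitor.state();im=snap('wrist','w'+sys.argv[1]);go(sys.argv[1]);print(read(im,st))
json.dump({k:np.array(st[k]).tolist() for k in('eef_pos','orientation')},open(f'w{sys.argv[1]}.json','w'))
E
python3 w.py 32
```

```text
tilt -2.5359292847156163 sidetilt 0.3923287265145386 yaw -15.873278439253754
XYZ rel axis mm [-24.2112 126.5424 184.9743] r 186.55204303090974 F [-0.007  -0.5087 -0.4627] M [-0.0319  0.0523 -0.0028] w 0.02563354883077211
32 side 170 [(17.3, 105)]
32 top 151 [(17.3, 120)]
{'mm': np.float64(17.53133480718542), 'dark': np.float32(10.882891), 'med': np.float32(182.54178), 'c': array([ 57.5, 229.6]), 'c2': array([ 62.2, 225. ]), 'P': array([0.5122, 0.0127])}
```

>>> step_arm --pt "6 -1 -10 1.2 4.2 0 0.4" --pt "6 -1 -15 1.2 4.2 0 0.4" --pt "6 -1 -15 1.2 4.2 0 0.4" --pt "6 -1 -15 1.2 4.2 0 0.4" --pt "6 -1 -10 1.2 4.2 0 0.4" --pt "0 0 0 0 0 0 0.4" --pt "0 0 0 0 0 0 0.4"

```text
clock: 27.5
eef_pos: [0.559, 0.1647, 0.1887]
orientation: [0.132, 0.975, 0.027, -0.176]
force: [-0.7, -0.6, 0.4]
grip_width: 0.0258
```

```bash
cat >> prof.py <<'E'
def fine(k,lo,hi):
    o=[]
    for n,c in(('side',(312.1,196.5)),('top',(284.4,230.1))):
        t,s=prof(n,cv2.imread(f'pics/{n[0]}{k}.png'),c,.004,.016)
        w=np.clip(np.median(s)-15-s,0,None)*((t>lo)&(t<hi));o.append(round(float((t*w).sum()/w.sum()),2))
    return o
E
python3 -c "
from h import *
go('33')
import prof
for k,l,h in((27,14.5,18),(28,14.5,18),(29,14.5,18),(30,15,19),(32,15.5,19.4),(33,15.5,19.4)):print(k,prof.fine(k,l,h))"
```

```text
tilt 20.553806662416477 sidetilt -0.032410056905736936 yaw -15.452514790793266
XYZ rel axis mm [ -1.6004 132.9396 111.8518] r 111.86329646261024 F [-0.7285 -0.5744  0.3545] M [-0.1207 -0.3762 -0.007 ] w 0.025799691546888076
33 side 174 [(13.3, 164), (17.3, 106)]
33 top 163 [(17.3, 127)]
27 [16.07, 16.04]
28 [16.08, 16.25]
29 [16.09, 16.22]
30 [16.96, 16.86]
32 [17.31, 17.41]
33 [17.24, 17.33]
```

>>> step_arm --pt "4 -3 -20 0 0 -0.8 0.4" --pt "4 -3 -25 0 0 0 0.4" --pt "0 0 -12 0 0 0 0.4" --pt "0 0 0 0 0 0 0.4"

```text
clock: 28.0
eef_pos: [0.5659, 0.1622, 0.1362]
orientation: [0.136, 0.975, 0.03, -0.171]
force: [0.1, 0.3, 0.4]
grip_width: 0.0255
```

```bash
python3 w.py 34
```

```text
tilt 19.948522893670244 sidetilt 0.4987979613021345 yaw -15.950314426907832
XYZ rel axis mm [  6.045  132.6661  60.2496] r 60.552069069838794 F [-0.4601 -0.4279 -0.0393] M [-0.0861 -0.3247 -0.0143] w 0.025472256571696012
34 side 173 [(17.3, 108)]
34 top 157 [(17.5, 125)]
{'mm': np.float64(nan), 'dark': np.float32(255.0), 'med': np.float32(255.0), 'c': array([-163.4,  256.7]), 'c2': array([-163.4,  256.7]), 'P': array([0.5145, 0.0079])}h.py:43: RuntimeWarning: invalid value encountered in scalar divide
  k=sc.argmin();wt=np.clip((sc.min()+np.median(sc))/2-sc,0,None);idx=np.arange(k-15,k+16);ang=(idx*wt[idx%360]).sum()/wt[idx%360].sum()
```

>>> step_arm --pt "1 -3.2 0 0 0 0 0.4" --pt "0 0 -5 0 0 0 0.4" --pt "0 0 -14 0 0 0 0.4" --pt "0 0 -10 0 0 0 0.4" --pt "0 0 0 0 0 0 0.4"

```text
clock: 28.65
eef_pos: [0.5693, 0.159, 0.1089]
orientation: [0.135, 0.976, 0.031, -0.168]
force: [-0.3, -0.1, -0.2]
grip_width: 0.0259
```

```bash
python3 -c "
from h import *
go('35')"
```

```text
tilt 19.64921584514616 sidetilt 0.6621975274273759 yaw -15.950864556517852
XYZ rel axis mm [  9.8722 130.3841  32.0817] r 33.56631039770947 F [-0.2572 -0.0702 -0.2035] M [-0.0878 -0.3144  0.0024] w 0.025855959300783583
35 side 174 [(17.3, 109)]
35 top 156 [(17.5, 125)]
```

Down about 8 mm more, close gently, and turn about 20° first.

>>> step_arm --pt "-0.8 -0.6 -5 0 0 0 0.4" --pt "0 0 -3 0 0 0 0.4" --pt "0 0 0 0 0 0 0.6" --pt "0 0 0 0 0 0 0.75" --pt "0 0 0 0 0 0 0.9" --pt "0 0 0 0 0 0 0.9" --pt "0 0 0 0 0 0 0.9"

```text
clock: 29.45
eef_pos: [0.5693, 0.1585, 0.1019]
orientation: [0.136, 0.976, 0.031, -0.167]
force: [-0.5, -0.0, -1.0]
grip_width: 0.0116
```

```bash
python3 -c "
from h import *
go('36')
import prof
for k in(34,35,36):print(k,prof.fine(k,15.5,19.4))"
```

```text
tilt 19.550116478732956 sidetilt 0.7239614938676839 yaw -15.990471063692585
XYZ rel axis mm [ 10.064  129.9399  25.0514] r 26.997397371873816 F [-0.456  -0.0218 -0.9529] M [-0.2505 -0.3368 -0.1696] w 0.011627969612421246
36 side 174 [(17.3, 108)]
36 top 156 [(17.5, 125)]
34 [17.31, 17.43]
35 [17.31, 17.44]
36 [17.31, 17.44]
```

>>> step_arm --pt "-1.7 0.5 0.5 -1.1 -3.8 0 0.9" --pt "-1.7 0.5 0.3 -1.1 -3.8 0 0.9" --pt "-1.7 0.5 0.2 -1.1 -3.8 0 0.9" --pt "-1.7 0.5 0.1 -1.1 -3.8 0 0.9" --pt "-1.8 0.5 0 -1.1 -3.8 0 0.9"

```text
clock: 30.05
eef_pos: [0.5614, 0.16, 0.1037]
orientation: [0.138, 0.99, 0.007, 0.008]
force: [1.6, -0.7, -4.5]
grip_width: 0.0114
```

```bash
python3 -c "
from h import *
go('37')
import prof
for k in(37,):print(k,prof.fine(k,15.5,19.4))"
```

```text
tilt -0.7562962029792354 sidetilt 0.9259192025106827 yaw -15.841180420075988
XYZ rel axis mm [  2.0585 129.1143  26.9093] r 26.98793059887497 F [ 1.6321 -0.6649 -4.498 ] M [-0.3579  0.011  -0.1879] w 0.011399466954134648
37 side 176 [(17.3, 109)]
37 top 150 [(17.3, 120)]
37 [17.26, 17.31]
```

>>> step_arm --pt "-1.8 0.5 -0.6 -1.1 -3.8 0 0.9" --pt "-1.8 0.5 -0.5 -1.1 -3.8 0 0.9" --pt "-1.8 0.5 -0.5 -1.1 -3.8 0 0.9" --pt "-1.7 0.5 -0.6 -1.1 -3.8 0 0.9" --pt "-1.7 0.5 -0.7 -1.1 -3.8 0 0.9" --pt "-1.7 0.5 -0.8 -1.1 -3.8 0 0.9" --pt "0 0 0 0 0 0 0.9"

```text
clock: 30.85
eef_pos: [0.5508, 0.1641, 0.1017]
orientation: [0.134, 0.968, -0.023, 0.211]
force: [-2.0, 4.1, -2.2]
grip_width: 0.0113
```

```bash
python3 -c "
from h import *
go('38')
import prof
for k in(38,):print(k,prof.fine(k,14,19.4))"
```

```text
tilt -24.49100329667477 sidetilt 0.9017391220330713 yaw -15.629746655599352
XYZ rel axis mm [ -9.3352 130.096   24.8663] r 26.56085908797049 F [-1.9996  4.055  -2.216 ] M [ 0.8934  1.5468 -0.0637] w 0.011276023533525305
38 side 64 []
38 top 190 [(16.3, 156)]
38 [nan, 16.36]prof.py:20: RuntimeWarning: invalid value encountered in scalar divide
  w=np.clip(np.median(s)-15-s,0,None)*((t>lo)&(t<hi));o.append(round(float((t*w).sum()/w.sum()),2))
```

>>> step_arm --pt "0 0 -0.4 0 0 0 0.7" --pt "0 0 0 0 0 0 0.5" --pt "0 0 0 0 0 0 0.4" --pt "0 0 0 0 0 0 0.4" --pt "2 -0.6 0.6 1.5 5 0 0.4" --pt "2 -0.6 0.4 1.5 5 0 0.4" --pt "0 0 0 0 0 0 0.4"

```text
clock: 31.65
eef_pos: [0.5591, 0.1614, 0.1037]
orientation: [0.139, 0.983, -0.01, 0.119]
force: [1.0, -1.2, 0.5]
grip_width: 0.0256
```

```bash
python3 -c "
from h import *
go('39')
import prof
for k in(39,):print(k,prof.fine(k,14,19.4))"
```

```text
tilt -13.66839477217787 sidetilt 0.8144985757587107 yaw -15.961585701285328
XYZ rel axis mm [ -0.5378 129.8159  26.9412] r 26.946614138770784 F [ 0.9563 -1.1844  0.4594] M [-0.0338  0.1911  0.0266] w 0.025596029663596958
39 side 45 []
39 top 193 [(16.3, 157)]
39 [nan, 16.38]prof.py:20: RuntimeWarning: invalid value encountered in scalar divide
  w=np.clip(np.median(s)-15-s,0,None)*((t>lo)&(t<hi));o.append(round(float((t*w).sum()/w.sum()),2))
```

>>> step_arm --pt "-2.8 0.8 -1.2 0 0 0 0.4" --pt "0 0 0 0 0 0 0.4" --pt "0 0 0 0 0 0 0.6" --pt "0 0 0 0 0 0 0.75" --pt "0 0 0 0 0 0 0.9" --pt "0 0 0 0 0 0 0.9" --pt "0 0 0 0 0 0 0.9"

```text
clock: 32.45
eef_pos: [0.5498, 0.1651, 0.0993]
orientation: [0.135, 0.984, -0.013, 0.12]
force: [1.2, -0.7, 0.2]
grip_width: 0.0117
```

```bash
python3 -c "
from h import *
go('40')
import prof
for k in(40,):print(k,prof.fine(k,14,19.4))"
```

```text
tilt -13.866647572393799 sidetilt 0.5496420737125425 yaw -15.532288457706798
XYZ rel axis mm [-10.522  130.7387  22.4573] r 24.800062200671523 F [ 1.2326 -0.6804  0.2255] M [-0.2085  0.0605 -0.3644] w 0.011720200236779
40 side 50 []
40 top 193 [(16.3, 157)]
40 [nan, 16.36]prof.py:20: RuntimeWarning: invalid value encountered in scalar divide
  w=np.clip(np.median(s)-15-s,0,None)*((t>lo)&(t<hi));o.append(round(float((t*w).sum()/w.sum()),2))
```

>>> step_arm --pt "1.5 -0.5 0.7 1.1 3.8 0 0.9" --pt "1.5 -0.5 0.6 1.1 3.8 0 0.9" --pt "1.6 -0.5 0.5 1.1 3.8 0 0.9" --pt "1.6 -0.5 0.4 1.1 3.8 0 0.9" --pt "1.6 -0.5 0.3 1.1 3.8 0 0.9" --pt "0 0 0 0 0 0 0.9"

```text
clock: 33.15
eef_pos: [0.5565, 0.1627, 0.1013]
orientation: [0.135, 0.989, 0.014, -0.058]
force: [-2.4, -1.5, 8.0]
grip_width: 0.0117
```

```bash
python3 -c "
from h import *
go('41')
import prof
for k in(41,):print(k,prof.fine(k,14,19.4))"
```

```text
tilt 6.794855324351231 sidetilt 0.56692366907508 yaw -15.601398128246787
XYZ rel axis mm [ -3.4847 130.3415  24.5116] r 24.758041982461858 F [-2.3974 -1.4633  8.0134] M [-0.4619  0.8223 -0.2075] w 0.011735218323304533
41 side 178 [(17.2, 113)]
41 top 152 [(17.3, 123)]
41 [17.19, 17.29]
```

>>> step_arm --pt "1.7 -0.5 0.7 1.1 3.8 0 0.9" --pt "1.7 -0.5 0.2 1.1 3.8 0 0.9" --pt "1.7 -0.5 0.1 1.1 3.8 0 0.9" --pt "1.6 -0.5 0 1.1 3.8 0 0.9" --pt "0 0 0 0 0 0 0.9"

```text
clock: 33.75
eef_pos: [0.5622, 0.161, 0.1014]
orientation: [0.132, 0.972, 0.032, -0.192]
force: [-2.2, -2.5, 8.6]
grip_width: 0.0117
```

```bash
python3 -c "
from h import *
go('42')
import prof
for k in(42,):print(k,prof.fine(k,14,19.4))"
```

```text
tilt 22.465725886466117 sidetilt 0.347670913472512 yaw -15.64137876651903
XYZ rel axis mm [  2.5295 130.3599  24.5806] r 24.71044195032733 F [-2.1668 -2.537   8.6197] M [-0.4567  0.8842 -0.0983] w 0.011696910597515936
42 side 173 [(17.8, 103)]
42 top 156 [(18.0, 126)]
42 [17.66, 17.95]
```

>>> step_arm --pt "1.6 -0.5 -0.1 1.1 3.8 0 0.9" --pt "1.6 -0.5 -0.3 1.1 3.8 0 0.9" --pt "1.6 -0.5 -0.4 1.1 3.8 0 0.9" --pt "1.5 -0.4 -0.5 1.1 3.8 0 0.9" --pt "0 0 0 0 0 0 0.9"

```text
clock: 34.35
eef_pos: [0.5681, 0.1592, 0.0996]
orientation: [0.128, 0.937, 0.049, -0.322]
force: [-0.0, -3.8, 7.9]
grip_width: 0.0116
```

```bash
python3 -c "
from h import *
go('43')
import prof
for k in(43,):print(k,prof.fine(k,14,19.4))"
```

```text
tilt 37.95677604199354 sidetilt -6.168649377407499e-05 yaw -15.70773792796541
XYZ rel axis mm [  8.7225 130.216   22.8402] r 24.449067805134966 F [-0.0109 -3.7915  7.8742] M [-0.5938  0.6522  0.2428] w 0.01159121064822567
43 side 233 [(11.7, 222), (17.8, 150)]
43 top 198 [(3.5, 182), (18.5, 160)]
43 [17.9, 18.46]
```

>>> step_arm --pt "0 0 0.5 0 0 0 0.8" --pt "0 0 0 0 0 0 0.6" --pt "0 0 0 0 0 0 0.4" --pt "0 0 0 0 0 0 0.4" --pt "0 0 0 0 0 0 0.4"

```text
clock: 34.95
eef_pos: [0.5668, 0.1614, 0.1002]
orientation: [0.126, 0.938, 0.048, -0.319]
force: [0.1, 0.5, -0.4]
grip_width: 0.0259
```

```bash
python3 -c "
from h import *
go('44')
import prof
for k in(44,):print(k,prof.fine(k,14,19.4))"
python3 -c "
import cv2
r=[]
for a in(('s36','s37','s42','s44'),('t36','t37','t42','t44'),('t38','s32','s29','s20')):
    q=[]
    for k in a:
        im=cv2.imread(f'pics/{k}.png');c=(312,196) if k[0]=='s' else (284,230)
        q.append(cv2.resize(im[c[1]-13:c[1]+14,c[0]-16:c[0]+17],(198,162),interpolation=2))
    r.append(cv2.hconcat(q))
cv2.imwrite('pics/m2.png',cv2.vconcat(r))"
```

```text
tilt 37.587662492216204 sidetilt -0.11637968163385126 yaw -15.509867545720423
XYZ rel axis mm [  6.8303 131.9873  23.4262] r 24.40164193793171 F [ 0.1004  0.481  -0.4096] M [-0.1437 -0.6512 -0.0126] w 0.025946447887658243
44 side 233 [(10.8, 200), (13.3, 206), (15.0, 221), (17.3, 154)]
44 top 194 [(10.8, 173), (17.3, 161)]
44 [17.22, 17.4]
```

View pics/m2.png

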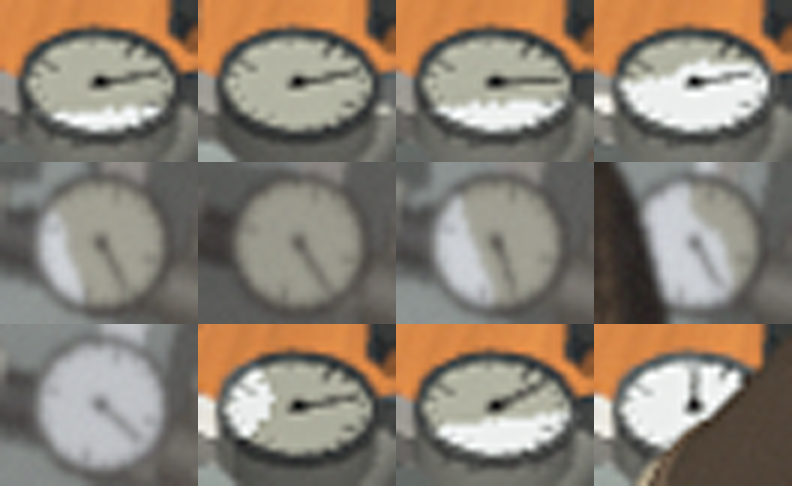

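The montage shows that releasing dropped the reading from about 17.9 to 17.3. Readings taken while held are therefore biased by the hand force, so I'll trust only released ones. They put the peak about 11° further in the negative direction. Regrip, turn back about 11°, release and read.

>>> step_arm --pt "-0.4 -1.3 0 0 0 0 0.4" --pt "0 0 0 0 0 0 0.4" --pt "0 0 0 0 0 0 0.6" --pt "0 0 0 0 0 0 0.75" --pt "0 0 0 0 0 0 0.9" --pt "0 0 0 0 0 0 0.9" --pt "0 0 0 0 0 0 0.9"

```text
clock: 35.75
eef_pos: [0.5665, 0.1597, 0.1002]
orientation: [0.127, 0.938, 0.048, -0.319]
force: [-0.6, 0.4, 0.8]
grip_width: 0.0121
```

```bash
python3 -c "
from h import *
go('45')"
```

```text
tilt 37.602501765774036 sidetilt -0.08198737975003952 yaw -15.592947088825335
XYZ rel axis mm [  6.9911 130.3092  23.3685] r 24.3918902869103 F [-0.611   0.3975  0.8271] M [-0.2129 -0.5163 -0.3635] w 0.01207628238150917
45 side 235 [(11.3, 205), (17.3, 155)]
45 top 197 [(11.5, 181), (17.3, 160)]
```

>>> step_arm --pt "-1.5 0.4 0.4 -1.0 -3.5 0 0.9" --pt "-1.5 0.4 0.3 -1.0 -3.5 0 0.9" --pt "-1.5 0.4 0.2 -1.0 -3.5 0 0.9" --pt "0 0 0 0 0 0 0.9"

```text
clock: 36.25
eef_pos: [0.5616, 0.1611, 0.1017]
orientation: [0.131, 0.965, 0.035, -0.226]
force: [0.7, 1.7, -4.0]
grip_width: 0.0115
```

```bash
python3 -c "
from h import *
go('46')"
```

```text
tilt 26.44005989462541 sidetilt 0.058684341405435485 yaw -15.530531250180402
XYZ rel axis mm [  1.8989 130.1989  24.9278] r 25.00000437983961 F [ 0.7402  1.694  -4.032 ] M [-0.0078 -1.0287 -0.4379] w 0.011538164168960249
46 side 176 [(13.3, 165), (17.7, 103)]
46 top 157 [(17.7, 129)]
```

>>> step_arm --pt "0 0 0 0 0 0 0.75" --pt "0 0 0 0 0 0 0.6" --pt "0 0 0 0 0 0 0.4" --pt "0 0 0 0 0 0 0.4" --pt "0 0 0 0 0 0 0.4"

```text
clock: 36.85
eef_pos: [0.5635, 0.1587, 0.0995]
orientation: [0.132, 0.964, 0.034, -0.229]
force: [-0.1, -0.0, 0.7]
grip_width: 0.0257
```

```bash
python3 -c "
from h import *
go('47')
import prof
for k in(36,45,46,47):print(k,prof.fine(k,15.5,19.4))"
```

```text
tilt 26.782014443746842 sidetilt -0.022129236098967102 yaw -15.662346431440023
XYZ rel axis mm [  4.4262 128.522   22.7185] r 23.14562555852943 F [-0.1114 -0.0408  0.7171] M [-0.1505 -0.4273 -0.0063] w 0.02567574484148498
47 side 180 [(13.3, 165), (17.3, 112)]
47 top 167 [(10.0, 154), (13.2, 156), (13.7, 156), (17.3, 127)]
36 [17.31, 17.44]
45 [17.35, 17.41]
46 [17.41, 17.62]
47 [17.22, 17.2]
```

>>> step_arm --pt "5 -1 10 0 0 0 0.4" --pt "9 -2 20 0 0 0 0.4" --pt "-5 1 30 -1.4 -4.8 0 0.4" --pt "-8 2 30 -1.4 -4.8 0 0.4" --pt "-8 2 30 -1.4 -4.8 0 0.4" --pt "-8 2 25 -1.4 -4.8 0 0.4" --pt "-8 2 10 -1.4 -4.8 0 0.4" --pt "-7 2 0 -0.7 -2.4 0 0.4" --pt "0 0 0 0 0 0 0.4" --pt "0 0 0 0 0 0 0.4"

```text
clock: 37.95
eef_pos: [0.5357, 0.166, 0.2662]
orientation: [0.138, 0.99, 0.002, 0.017]
force: [0.2, -0.1, 0.9]
grip_width: 0.0256
```

```bash
python3 w.py 48
python3 - <<'E'
from h import *
import prof,json
# hub-independent needle direction: line through dark needle pixels, on dial plane
def line(tag):
    im=cv2.imread(f'pics/w{tag}.png');st=json.load(open(f'w{tag}.json'));g=cv2.cvtColor(im,cv2.COLOR_BGR2GRAY)
    P=np.array(read(im,st)['P']);z=.157;N=240;s=.040/N
    p=np.array([proj('wrist',(P[0]+dx,P[1]+dy,z),st) for dx,dy in((-.02,-.02),(.02,-.02),(.02,.02),(-.02,.02))],np.float32)
    H=cv2.getPerspectiveTransform(p,np.float32([[0,0],[N,0],[N,N],[0,N]]));w=cv2.warpPerspective(g,H,(N,N))
    m=(w<70).astype(np.uint8);n,l,stt,c=cv2.connectedComponentsWithStats(m);cc=(c-N/2)*s
    k=max(range(1,n),key=lambda i:stt[i,4] if np.hypot(*cc[i])<.012 else 0)
    y,x=np.where(l==k);v=cv2.fitLine(np.c_[x,y].astype(np.float32),2,0,.01,.01).ravel();d=v[:2]
    far=np.c_[x,y][np.argmax(np.hypot(x-N/2,y-N/2))]-N/2
    if far@d<0:d=-d
    a=np.degrees(np.arctan2(d[1],d[0]));return round(((np.degrees(YAW)+180-a)%360)/18,2),stt[k,4]
for t in('7','32','48'):print(t,line(t))
for k in(32,48):print(k,prof.fine(k,15.5,19.4))
E
```

```text
tilt -1.8309463312877445 sidetilt 0.5183508660030717 yaw -15.856474984773484
XYZ rel axis mm [-24.0923 127.5706 189.1595] r 190.68761477237774 F [0.2681 0.0782 0.5811] M [0.0266 0.0941 0.0186] w 0.025644429276400964
48 side 169 [(17.5, 106)]
48 top 151 [(17.5, 119)]
{'mm': np.float64(17.50984453289954), 'dark': np.float32(10.097226), 'med': np.float32(182.24084), 'c': array([ 58.8, 229.5]), 'c2': array([ 63.4, 224.9]), 'P': array([0.5121, 0.0128])}
7 (np.float64(9.83), np.int32(2042))
32 (np.float64(17.49), np.int32(2165))
48 (np.float64(17.49), np.int32(2150))
32 [17.31, 17.41]
48 [17.39, 17.44]
```

View pics/w48.png

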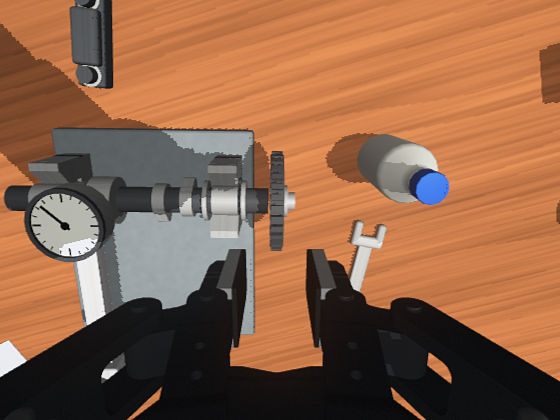

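The shaft lies straight in the V-blocks. The needle at (45,206), seen from its hub at (65,226), reads about 17.5. The bottle and spanner are untouched and the hand is clear, so I'm handing in.

```bash
python3 -c "
from h import *
print(bot.sign_off(),monitor.state()['clock'])"
```

```text
the job is handed in; nothing more can be done
the job is handed in; nothing more can be done
```

I handed the job in at about 38 s. The plunger is pressed on the eccentric, which I estimate is within about 5° of its high spot. The hand is well clear of everything.

- **Lowering:** I slid the indicator's arm down about 42 mm. The plunger came to rest on the eccentric at a reading of about 9.9 mm, half its travel.
- **Turning:** I turned the camshaft by pinching the sprocket rim at 20 N over several regrips. With the shaft released, the reading rose from about 9.9 to about 17.5 mm. I then turned back and forth past the top and left it there.
- **Last checks:** The wrist camera gave 17.49 mm at the final position. It gave the same at a position I reckon about 5° away, so the peak should lie between or close by. In the last picture the shaft lies straight in the V-blocks, and the bottle and spanner are where they were.

Some checks disagreed or were not clean:

- **Fixed cameras:** They scattered by about 0.2 mm, because of sun and shadow on the dial. Individual estimates of the peak differed by up to about 7°.
- **Slide depth:** The contact height on lowering suggested the shaft started near its high spot. The sweep showed it started near the low spot. I did not resolve this, and went by the sweep.
- **Hand forces on the shaft:** While I was turning, the hand at times pulled up about 7 N or pushed down about 8.6 N. That shifted the reading by up to about 0.7 mm. Once it seems to have lifted the sprocket end about 1 mm; the shaft settled back.
- **Grip slip:** During one stroke the pads may have slipped a few degrees on the sprocket.

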